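# Set up the card press with its stamp blocks

### The job

Set up the craft roller press for printing: lift the orange locking pin out of its bore and park it in the notch of the aluminium block beside it, then wind the platen out with the handwheel (clockwise from above; do not push or pull the platen itself) until its orange pointer is level with the white line on the base. Then plug every stamp block that is on the table fully home into the socket with the collar of its own colour, and leave the pin parked, the pointer on the line and the bead jar, brush and cup undisturbed.

Things in the scene. Friction and masses are not known exactly. Their poses are not given: they have to be found in the camera images.
- press: Roller press, bolted down: grey base 270 mm (x) by 330 mm (y), 15 mm thick; near its +y end a mint-green bridge (260 mm in x, 130 mm in y, centred 85 mm to +y of the origin, top 100 mm above the table) that covers the platen at the start. Origin on the table near the middle of the base; z up.
- wheel (a joint): Angle (rad) of the black handwheel on the bridge. 0 = platen fully in (start, locked by the pin); grows as it is turned CLOCKWISE seen from above; each rad drives the platen 30 mm to the press's -y. At 4.2 rad the orange pointer is level with the white line; stop at 5.0. Friction about 0.13 N m; stays where left.
- wheel_grip (a point): On the wheel's vertical axis, 146 mm above the table: a good TCP point for a grasp from above. The wheel is a disc 92 mm across (top 118 mm above the table) with a pink grip bar across its middle: 78 mm long along this point's x, 14 mm thick along its y, top 150 mm above the table. The point turns with the wheel.
- pin: Orange-headed upright locking pin, 60 g: steel shank 12 mm across, 28 mm long below the origin; round head 22 mm across, 40 mm tall above it. Origin on the axis at the shoulder, z up. At the start the shank stands in the 14 mm bore of the red lug and through a tab of the platen, which locks platen and wheel until it is lifted straight up over 30 mm.
- bore (a point): Centre of the bore's mouth on top of the red lug (46 mm above the table; lug 36 mm by 40 mm).
- notch (a point): Where the pin's origin belongs when parked: notch of the aluminium block beside the lug, at the height of its top (46 mm above the table). A slot 15 mm wide in the press's y, 31 mm deep, open at the top and at the -x face; runs in the press's x from 9 mm to +x of this point to 33 mm to -x. The shank hangs in it, the head rests on the block.
- platen: Aluminium sliding platen, 130 mm (x) by 120 mm (y), 33 mm thick, top 50 mm above the table, with four sockets and a tab for the pin; driven by the wheel. Origin under its centre, axes as the press's.
- pointer (a point): Tip of the orange pointer on the platen's +x edge; travels with the platen. Level with the white line (same press y as line) when the platen is at the loading position.
- line (a point): The white line on the base, 3 mm wide, running along the press's x: the loading mark for the pointer.
- block_red: Red stamp block, may be absent: red head 42 mm (block x) by 50 mm (block y), 14 mm tall, with a black rubber motif on top, above a white plug shank 32 mm (x) by 40 mm (y), 12 mm long, foot slightly tapered. Origin at the centre of the shank's underside, z up; the head spans 12 to 26 mm above it. Stands upright on the pale mat at the start. 50 to 100 g.
- block_yellow: Yellow stamp block, may be absent: yellow head 42 mm (block x) by 50 mm (block y), 14 mm tall, with a black rubber motif on top, above a white plug shank 32 mm (x) by 40 mm (y), 12 mm long, foot slightly tapered. Origin at the centre of the shank's underside, z up; the head spans 12 to 26 mm above it. Stands upright on the pale mat at the start. 50 to 100 g.
- block_green: Green stamp block, may be absent: green head 42 mm (block x) by 50 mm (block y), 14 mm tall, with a black rubber motif on top, above a white plug shank 32 mm (x) by 40 mm (y), 12 mm long, foot slightly tapered. Origin at the centre of the shank's underside, z up; the head spans 12 to 26 mm above it. Stands upright on the pale mat at the start. 50 to 100 g.
- block_blue: Blue stamp block, may be absent: blue head 42 mm (block x) by 50 mm (block y), 14 mm tall, with a black rubber motif on top, above a white plug shank 32 mm (x) by 40 mm (y), 12 mm long, foot slightly tapered. Origin at the centre of the shank's underside, z up; the head spans 12 to 26 mm above it. Stands upright on the pale mat at the start. 50 to 100 g.
- socket_red (a point): Centre of the mouth of the socket with the red collar, in the platen's top, 50 mm above the table (-x, -y corner of the 2 by 2 group). Hole 34.5 mm (point x) by 42.5 mm (point y), 15 mm deep; axes as the press's. Under the bridge at the start; travels with the platen. A block fully home rests its head on the platen, origin 12 mm below this point; half a turn also fits.
- socket_yellow (a point): Centre of the mouth of the socket with the yellow collar, in the platen's top, 50 mm above the table (+x, -y corner of the 2 by 2 group). Hole 34.5 mm (point x) by 42.5 mm (point y), 15 mm deep; axes as the press's. Under the bridge at the start; travels with the platen. A block fully home rests its head on the platen, origin 12 mm below this point; half a turn also fits.
- socket_green (a point): Centre of the mouth of the socket with the green collar, in the platen's top, 50 mm above the table (-x, +y corner of the 2 by 2 group). Hole 34.5 mm (point x) by 42.5 mm (point y), 15 mm deep; axes as the press's. Under the bridge at the start; travels with the platen. A block fully home rests its head on the platen, origin 12 mm below this point; half a turn also fits.
- socket_blue (a point): Centre of the mouth of the socket with the blue collar, in the platen's top, 50 mm above the table (+x, +y corner of the 2 by 2 group). Hole 34.5 mm (point x) by 42.5 mm (point y), 15 mm deep; axes as the press's. Under the bridge at the start; travels with the platen. A block fully home rests its head on the platen, origin 12 mm below this point; half a turn also fits.
- bead_jar: Violet bead jar with white lid, 66 mm diameter, 80 mm tall, a bystander; origin under its centre.
- brush: Brush lying on the table, a bystander; origin underneath.
- cup: Peach cup, 70 mm across, 80 mm tall, a bystander; origin under its centre.

How it is judged:
On the way, in this order (a step that is already met when the one before it is completed fails the run):
1. the pin is out of the bore and parked upright in the notch (horizontal distance between pin and notch below 0.01 m and z of pin in the frame of notch between -0.005 and 0.005 m and angle between pin's own z axis and vertical below 0.15 rad), for 0.2 s.
2. the platen is wound out to the line (wheel at 4.2 rad, within 0.16) (all of step 1 and value of joint wheel between 4.04 and 4.36 rad), for 0.3 s.
At the end, for the whole second after the job is handed in: Pin parked (10 mm of the notch point, 5 mm in height, tilt < 0.15 rad); wheel at 4.2 rad within 0.16 (pointer within 5 mm of the line); each present block in its colour's socket: 4 mm of centre, at least 9.5 mm deep, aligned to 0.12 rad, upright to 0.08 rad, at rest (all of step 2 and velocity of joint wheel between -0.05 and 0.05 rad/s and horizontal distance between block_red and socket_red below 0.004 m and z of block_red in the frame of socket_red below -0.0095 m and angle between the x axis of block_red and the x axis of socket_red, either way round below 0.12 rad and angle between each of block_red, block_yellow, block_green, block_blue's own z axis and vertical below 0.08 rad and linear speed of each of block_red, block_yellow, block_green, block_blue below 0.02 m/s and horizontal distance between block_yellow and socket_yellow below 0.004 m and z of block_yellow in the frame of socket_yellow below -0.0095 m and angle between the x axis of block_yellow and the x axis of socket_yellow, either way round below 0.12 rad and horizontal distance between block_green and socket_green below 0.004 m and z of block_green in the frame of socket_green below -0.0095 m and angle between the x axis of block_green and the x axis of socket_green, either way round below 0.12 rad and horizontal distance between block_blue and socket_blue below 0.004 m and z of block_blue in the frame of socket_blue below -0.0095 m and angle between the x axis of block_blue and the x axis of socket_blue, either way round below 0.12 rad); the robot touches nothing.
It fails at once if the bead jar, brush or cup is moved by more than 25 mm (distance of any of bead_jar, brush, cup from where it was at the start of the episode above 0.025 m).
It fails at once if the platen is pushed or pulled along by the fingers instead of wound (contact force between the fingers and platen above 2 N and (velocity of joint wheel above 0.3 rad/s or velocity of joint wheel below -0.3 rad/s)).
Of block_red, block_yellow, block_green, block_blue only 3 to 4 are there at a start; the rules pass over those that are not, and their reading is None.
At some moment in a run one of block_red, block_yellow, block_green, block_blue may be knocked a few centimetres aside while the robot is not near it.
It also fails if it takes over 210 s, if anything falls off the work surface, if the arm or the gripper's body presses on something with over 40 N, if the wrist force passes 120 N, or if a joint passes its speed limit or range.

### The arm

A 6-joint arm with a two-finger parallel gripper is mounted at the origin on the work surface. World frame = base frame: x ahead of the robot, y to its left, z up, the work surface at z = 0. Lengths are in m, angles in rad, forces in N, time in s.
With the tool pointing down it reaches from about 0.25 to 0.775 m from the base axis. Payload 4 kg.
Tool frame: the origin (TCP) lies between the finger pads, 19 mm behind the fingertips; this is the grasp point; z points along the fingers, y is the line along which they close (so a half turn about z gives the same grasp; the last joint's range is limited). The gripper opens to 94 mm and grips with 3 to 60 N. Pads are 16 mm wide; open, the fingers measure 119 mm over their backs; the gripper's body (75 mm by 177 mm) begins 78 mm behind the grasp point.
Start: joints at [1.215, 0.087, 1.371, -0, 1.684, -0.103], TCP at [0.138, 0.533, 0.224] pointing down, gripper open.
Joint ranges: [-3.1, 3.1], [-0.76, 2.03], [0.27, 2.55], [-1.08, 4.22], [0.17, 2.65], [-2.57, 2.57]. Speed limits (rad/s): [2.79, 2.79, 3.14, 3.14, 3.14, 3.14].

### API

Orientations are given as [roll, pitch, yaw] about the fixed x, y, z axes, in that order (R = Rz(yaw) Ry(pitch) Rx(roll)).
In Python, from bench import robot, snapshot, close_job, spotter gives the robot as it stands. The module is installed in compiled form; this text tells all that it offers.
- The arm moves only by the tool servo_tool, never from a script. Its argument "commands" is one flat list of numbers, 7 for each row, row after row: the shift along the tool's x, y, z in m, then the turn, a rotation vector about the tool's x, y, z in degrees, then the finger opening in m, from 0 to 0.094. In form: [x, y, z, ax, ay, az, grip, x, y, z, ax, ay, az, grip, ...]. A call has 1 to 10 rows; each row is the pose to reach, as a shift and turn from the pose commanded when the call began, along the tool's axes at that moment; what a row does not reach only later rows make up. A row lasts 1/8 s, in which the tool goes at most 62.5 mm and 10.7 degrees, less where a joint would pass 70% of its speed; a pose out of reach is approached as far as the arm can. A call with a gripper value outside its range is refused whole. The fingers move at their own pace and stop on an object; the grip force is fixed at half the most. Time passes only in rows, so rows that repeat a pose let the fingers close. It gives the time, the measured TCP pose, the force, the opening and the grip force at its end, in the units of the state.
- robot.get_obs(): the state, without advancing time (a new reading comes with each control period).
- snapshot(name): name is "scene" or "top" or "wrist"; returns a dict with "img" (400x640x3 uint8, blue, green, red), "camera_matrix" (3x3 intrinsics, pixels), "k1" (the pictures are not rectified: a ray, as slopes to the right and down, at radius r is drawn at 1 + k1 r^2 times it, then the intrinsics apply), "extrinsics" (4x4, takes a point from camera to world coordinates); the wrist camera has in their place "hand_eye" (4x4, takes a point from camera to tool coordinates, whose origin is the TCP and whose axes are the flange's). Camera axes: x right, y down, z forward; pixel columns grow to the right and rows downward; lengths in m; the calibration is good to about 2 mm. A picture is of the moment at which its call begins: read the wrist's pose just before it. There is no depth.
- close_job(): hands the job in; it is judged then, once.
Trained networks look in a picture, given as the dict that the camera call returned (one of the last four; its "shot" number tells which), for a name from the list of things; names that differ only in an ending like _2 or _b are one class to them, and where a whole thing is asked for, a point or a joint stands for the part that bears it (a point fixed in the world has none). Each returns a list of dicts, best first, with "conf" (0 to 1); they miss things now and then, are a little off and sometimes report something else, mostly with a low value. They report only what shows in the picture. A call takes as long as a camera call.
- spotter.trace(name, picture): "region" (400x640 bool, what is visible of it) and "box" ([left, top, width, height] in pixels, round what is visible of it).
The state is a dict: "time": time; "joint_positions": joint angles; "qvel": joint speeds; "joint_torque": joint torques, N m; "tool_pos": TCP position; "ee_rot": TCP orientation; "wrist_force": force on the tool from outside, world axes, zero at the start; "wrist_torque": the same for the moment, N m; "width": finger opening in m; "finger_force": force on a finger pad.
Only numpy, scipy, OpenCV 4.12 (cv2) and the standard library are available. Lean on these libraries where they do the work, as an engineer would, in place of code of your own. Each camera call takes 0.05 s, during which the arm holds its last target. There are 200 camera calls.

## Working session

There is one attempt and no reset: what is moved stays moved. The work goes in short steps, Python scripts to look and compute and a tool call to move; the robot and the scene stay as the last step left them, time stands still between calls to the robot, and variables do not carry over. Pictures are saved under pics/ and viewed, at most 14 in all, crops included, and the job is handed in when it is done.

Besides the shell and the picture viewer there is one more tool, called after "Call:" as a command line: name --argument value ..., lists and objects as JSON in quotes. servo_tool: Moves the arm, as the interface text tells. Its arguments: {"type":"object","properties":{"commands":{"type":"array","items":{"type":"number"}}},"required":["commands"]}

```bash
mkdir -p pics
cat > h.py <<'E'
import numpy as np, cv2
from scipy.spatial.transform import Rotation as R
from bench import robot, snapshot, close_job, spotter
def tool():
    o=robot.get_obs(); T=np.eye(4); T[:3,:3]=R.from_euler('xyz',o['ee_rot']).as_matrix(); T[:3,3]=o['tool_pos']; return T
def snap(n):
    T=tool(); s=snapshot(n); s['E']=T@s['hand_eye'] if n=='wrist' else s['extrinsics']; return s
def ray(s,px):
    px=np.atleast_2d(np.array(px,float)); K=s['camera_matrix']
    d=(px-K[:2,2])/[K[0,0],K[1,1]]; u=d.copy()
    for _ in range(20): u=d/(1+s['k1']*(u**2).sum(1,keepdims=True))
    v=np.c_[u,np.ones(len(u))]@s['E'][:3,:3].T
    return s['E'][:3,3],v
def atz(s,px,z):
    c,v=ray(s,px); return c+v*((z-c[2])/v[:,2])[:,None]
def proj(s,P):
    P=np.atleast_2d(P); E=s['E']; q=(P-E[:3,3])@E[:3,:3]; u=q[:,:2]/q[:,2:]
    u=u*(1+s['k1']*(u**2).sum(1,keepdims=True)); K=s['camera_matrix']
    return u*[K[0,0],K[1,1]]+K[:2,2]
def move(p,yaw=None):
    """shift in tool axes to world p, and az in degrees to yaw"""
    T=tool(); d=T[:3,:3].T@(np.array(p)-T[:3,3]); return d
E
python3 - <<'E'
from h import *
o=robot.get_obs(); print({k:np.round(v,3) for k,v in o.items()})
for n in ['top','scene']:
    s=snap(n); cv2.imwrite(f'pics/{n}0.png',s['img']); print(n,s['E'].round(3).tolist(),s['camera_matrix'].tolist(),s['k1'])
    for k in ['press','wheel','pin','block_red','block_yellow','block_green','block_blue','bead_jar','brush','cup']:
        for r in spotter.trace(k,s)[:2]:
            m=cv2.moments(r['region'].astype(np.uint8)); print(k,round(r['conf'],2),r['box'],round(m['m10']/m['m00'],1),round(m['m01']/m['m00'],1))
E
```

```text
{'time': np.float64(0.0), 'joint_positions': array([ 1.215,  0.088,  1.372,  0.   ,  1.684, -0.103]), 'qvel': array([ 0.   , -0.001, -0.001,  0.   ,  0.   , -0.001]), 'joint_torque': array([-0.0000e+00, -3.4017e+01, -3.0243e+01,  7.2000e-02,  3.3000e-02,
       -0.0000e+00]), 'tool_pos': array([0.137, 0.532, 0.223]), 'ee_rot': array([-3.139, -0.   ,  2.889]), 'wrist_force': array([-0.167, -0.552,  0.662]), 'wrist_torque': array([-0.003,  0.051, -0.01 ]), 'finger_force': np.float64(0.0), 'width': np.float64(0.094)}
top [[0.02, -0.991, 0.129, 0.453], [-1.0, -0.021, -0.01, -0.04], [0.012, -0.129, -0.992, 1.128], [0.0, 0.0, 0.0, 1.0]] [[369.8820517190955, 0.0, 326.4236145347398], [0.0, 369.8820517190955, 206.46310467543896], [0.0, 0.0, 1.0]] -0.038801965029301846
press 0.77 [195.6, 157.1, 120.8, 114.5] 255.1 209.4
wheel 0.87 [204.6, 185.0, 30.5, 32.4] 219.1 201.8
pin 0.62 [257.1, 233.6, 4.8, 3.7] 257.8 235.7
pin 0.49 [359.3, 249.5, 22.7, 17.5] 371.5 256.9
block_red 0.67 [358.9, 248.9, 23.6, 18.3] 371.4 257.3
block_yellow 0.73 [367.8, 207.9, 16.8, 20.7] 373.7 216.3
block_yellow 0.2 [193.1
[... 530 characters left out ...]
355230255059, 0.0, 323.23965679258447], [0.0, 422.2355230255059, 197.63380632666562], [0.0, 0.0, 1.0]] 0.0320903935614119
press 0.85 [307.4, 119.5, 137.9, 123.2] 375.3 179.2
wheel 0.72 [382.2, 131.4, 30.1, 25.5] 396.2 144.5
wheel 0.48 [343.0, 151.8, 58.9, 36.5] 374.1 171.5
block_red 0.6 [244.3, 207.0, 21.5, 20.0] 254.2 216.7
block_yellow 0.56 [272.6, 235.4, 20.1, 17.9] 280.6 243.6
block_green 0.68 [230.5, 265.4, 23.8, 19.5] 243.8 274.5
block_blue 0.65 [243.5, 206.6, 20.1, 19.1] 254.2 216.6
block_blue 0.56 [196.2, 240.3, 13.5, 17.3] 202.0 247.6
bead_jar 0.56 [312.7, 250.9, 24.8, 37.8] 323.7 272.1
brush 0.92 [188.7, 292.4, 50.3, 72.0] 213.2 332.7
cup 0.67 [362.2, 101.3, 19.3, 26.6] 368.0 113.5
```

View pics/top0.png

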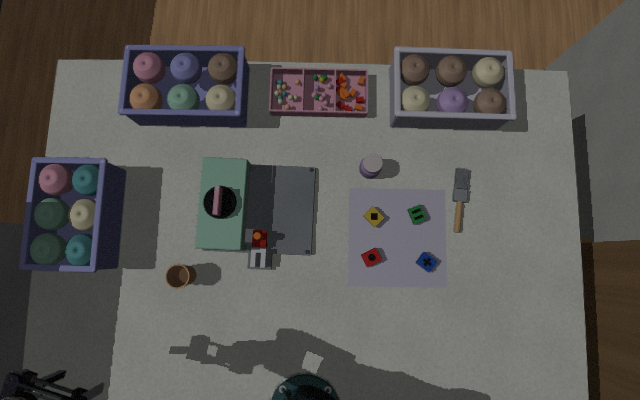

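View pics/scene0.png

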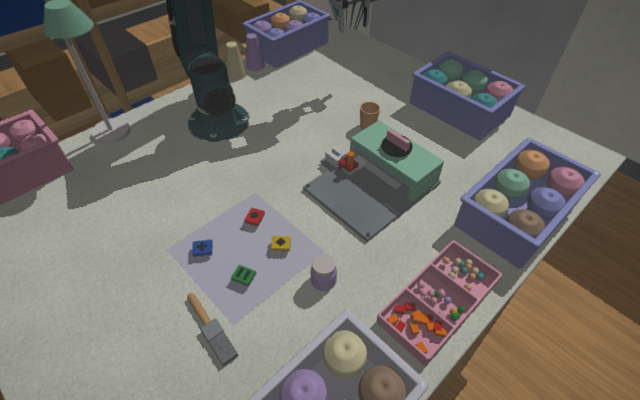

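Both views show all four blocks on the mat. In the top view they are red (372,257), yellow (374,217), green (418,214) and blue (427,262). The pin is at (257,237), the slotted block at (260,257), the wheel at (219,202), and the cup, jar and brush stand clear.

Run:
```python
from h import *
s=snap('top')
for n,p,z in [('pin',(257,237),.08),('alblock',(260,257),.046),('wheel',(219,202),.12),('red',(371.5,257),.026),('yel',(374,217),.026),('grn',(417,214),.026),('blu',(426,262),.026),('cup',(180,275),.05),('jar',(371,165),.06),('bridge tl',(203,158),.1),('bridge bl',(197,248),.1),('base tr',(315,168),.015),('base br',(312,254),.015)]:
    print(n,atz(s,p,z)[0].round(3))
w=snapshot('wrist'); print(w['hand_eye'].round(3).tolist(),w['camera_matrix'].round(1).tolist(),w['k1'])
print(move([0.40,0.15,0.36]))
```

```text
pin [0.498 0.144 0.08 ]
alblock [0.442 0.139 0.046]
wheel [0.59  0.246 0.12 ]
red [ 0.448 -0.187  0.026]
yel [ 0.568 -0.194  0.026]
grn [ 0.579 -0.324  0.026]
blu [ 0.437 -0.35   0.026]
cup [0.385 0.366 0.05 ]
jar [ 0.719 -0.18   0.06 ]
bridge tl [0.719 0.305 0.1  ]
bridge bl [0.463 0.305 0.1  ]
base tr [ 0.716 -0.014  0.015]
base br [ 0.454 -0.011  0.015]
[[-0.001, -0.963, -0.268, 0.078], [1.0, -0.001, -0.001, 0.0], [0.0, -0.268, 0.963, -0.16], [0.0, 0.0, 0.0, 1.0]] [[353.7, 0.0, 324.8], [0.0, 353.7, 198.3], [0.0, 0.0, 1.0]] -0.07545469425886374
[-0.34976806 -0.30471812 -0.13571545]
```

```bash
cat >> h.py <<'E'
def go(p,yaw=None):
    T=tool(); d=T[:3,:3].T@(np.array(p)-T[:3,3])*1000
    # full rotation to straight-down at yaw
    y=yaw if yaw is not None else robot.get_obs()['ee_rot'][2]
    Rt=(R.from_euler('z',y)*R.from_euler('x',np.pi)).as_matrix()
    rv=R.from_matrix(T[:3,:3].T@Rt).as_rotvec(degrees=True)
    print('mm',d.round(1),'deg',rv.round(2),'at',T[:3,3].round(4),'yaw',round(robot.get_obs()['ee_rot'][2],4))
E
python3 -c "
from h import *
go([.47,.17,.26],3.1416)"
```

```text
mm [-412.5 -267.9  -35.7] deg [ 1.000e-02  0.000e+00 -1.448e+01] at [0.1376 0.5325 0.2243] yaw 2.8888
```

Call:
servo_tool --commands '[-0.4125,-0.268,-0.036,0,0,-14.5,0.094,-0.4125,-0.268,-0.036,0,0,-14.5,0.094,-0.4125,-0.268,-0.036,0,0,-14.5,0.094,-0.4125,-0.268,-0.036,0,0,-14.5,0.094,-0.4125,-0.268,-0.036,0,0,-14.5,0.094,-0.4125,-0.268,-0.036,0,0,-14.5,0.094,-0.4125,-0.268,-0.036,0,0,-14.5,0.094,-0.4125,-0.268,-0.036,0,0,-14.5,0.094,-0.4125,-0.268,-0.036,0,0,-14.5,0.094,-0.4125,-0.268,-0.036,0,0,-14.5,0.094]'

```text
time: 2.45
tool_pos: [0.4696, 0.1701, 0.2602]
ee_rot: [3.141, -0.001, 3.142]
wrist_force: [-0.5, 0.8, -0.0]
width: 0.094
finger_force: 0.0
```

Run:
```python
from h import *
s=snap('wrist'); cv2.imwrite('pics/w1.png',s['img']); print(tool().round(3).tolist())
for k in ['wheel','pin','press','bore']:
    for r in spotter.trace(k,s)[:2]:
        m=cv2.moments(r['region'].astype(np.uint8)); print(k,round(r['conf'],2),r['box'],round(m['m10']/m['m00'],1),round(m['m01']/m['m00'],1))
import pickle; pickle.dump({k:v for k,v in s.items()},open('w1.pkl','wb'))
```

```text
[[-1.0, -0.001, -0.0, 0.469], [-0.001, 1.0, 0.001, 0.171], [0.0, 0.001, -1.0, 0.26], [0.0, 0.0, 0.0, 1.0]]
wheel 0.61 [358.8, 266.6, 79.0, 100.9] 395.0 300.4
pin 0.88 [284.7, 192.6, 24.8, 34.4] 298.8 210.1
press 0.96 [172.5, 114.2, 301.7, 285.8] 326.9 240.4
bore 0.94 [173.8, 113.9, 303.1, 284.9] 326.7 240.4
bore 0.48 [5.3, 128.7, 53.4, 51.9] 29.6 153.4
```

View pics/w1.png

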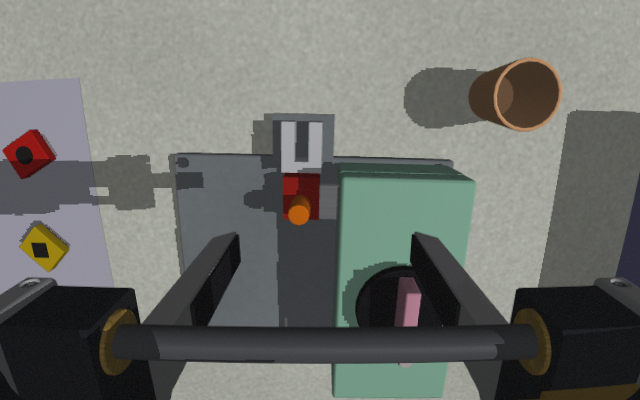

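The wrist view shows the pin head at (299,213), the lug below it around (301,195), and the notch slot at (302,140), open towards the top of the picture. The bar is at about (409,310) and the base corner at (178,154). I'll enlarge the important part.

Run:
```python
from h import *
im=cv2.imread('pics/w1.png')
c=im[105:235,165:345]; c=cv2.convertScaleAbs(c,alpha=1.5); cv2.imwrite('pics/w1c.png',cv2.resize(c,None,fx=4.4,fy=4.4,interpolation=cv2.INTER_CUBIC))
import pickle; s=pickle.load(open('w1.pkl','rb'))
P=lambda px,z:print(px,z,atz(s,px,z)[0].round(4))
for px in [(178,154),(452,161)]: P(px,.015)
for px in [(340,174),(474,181),(333,397),(443,396)]: P(px,.1)
P((299,213),.086)
P((302,140),.046)
h=cv2.cvtColor(im,cv2.COLOR_BGR2HSV)
mp=cv2.inRange(h,(150,60,120),(179,160,255)); n,l,st,ce=cv2.connectedComponentsWithStats(mp)
for i in range(1,n):
    if st[i,4]>60: print('pink',st[i],ce[i]); 
ys,xs=np.where((mp>0));
```

```text
(178, 154) 0.015 [ 0.4504 -0.0009  0.015 ]
(452, 161) 0.015 [0.4591 0.3185 0.015 ]
(340, 174) 0.1 [0.4574 0.1841 0.1   ]
(474, 181) 0.1 [0.4639 0.3102 0.1   ]
(333, 397) 0.1 [0.7169 0.1792 0.1   ]
(443, 396) 0.1 [0.7183 0.3067 0.1   ]
(299, 213) 0.086 [0.4996 0.1444 0.086 ]
(302, 140) 0.046 [0.4319 0.1461 0.046 ]
pink [404 293  17  33 447] [411.84563758 309.25055928]
```

View pics/w1c.png

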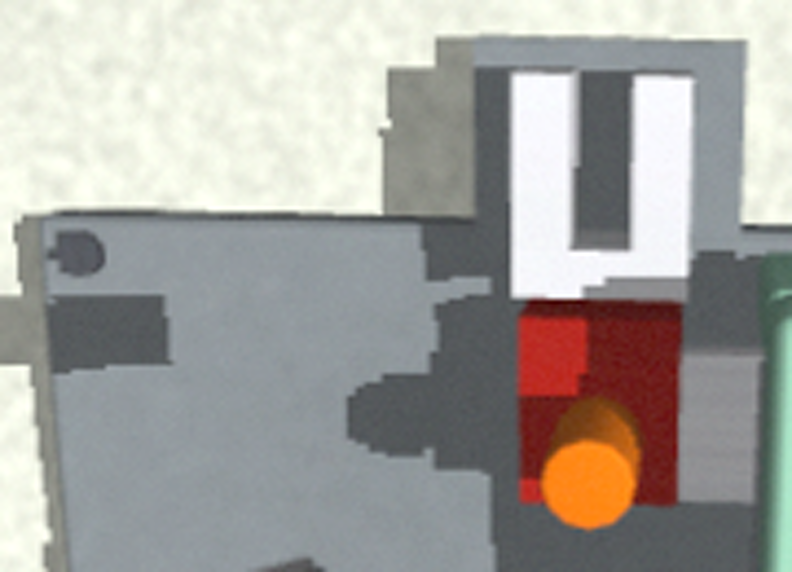

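Enlarged: the pin head top centre is at (299.1,214.8). The slot centre line is at column 301.8, with its closed end at row 161 and its open end at row 121.

Run:
```python
from h import *
import pickle; s=pickle.load(open('w1.pkl','rb'))
P=lambda px,z:print(px,z,atz(s,px,z)[0].round(4))
P((299.1,214.8),.086);P((301.8,161.1),.046);P((301.8,121.1),.046)
# lug top corners, block top corners
f=lambda x,y:(165+x/4.4,105+y/4.4)
for q in [(512,298),(690,277),(510,71),(694,74)]: P(f(*q),.046)
for q in [(519,315),(680,315),(519,503),(678,505)]: P(f(*q),.046)
go([.4995,.1455,.16],1.546)
```

```text
(299.1, 214.8) 0.086 [0.5014 0.1445 0.086 ]
(301.8, 161.1) 0.046 [0.4543 0.1455 0.046 ]
(301.8, 121.1) 0.046 [0.4123 0.1462 0.046 ]
(281.3636363636364, 172.72727272727272) 0.046 [0.4669 0.1233 0.046 ]
(321.8181818181818, 167.95454545454544) 0.046 [0.4618 0.1669 0.046 ]
(280.9090909090909, 121.13636363636364) 0.046 [0.4123 0.1245 0.046 ]
(322.72727272727275, 121.81818181818181) 0.046 [0.4131 0.168  0.046 ]
(282.95454545454544, 176.59090909090907) 0.046 [0.4712 0.1249 0.046 ]
(319.5454545454545, 176.59090909090907) 0.046 [0.4712 0.1644 0.046 ]
(282.95454545454544, 219.3181818181818) 0.046 [0.5199 0.1233 0.046 ]
(319.09090909090907, 219.77272727272725) 0.046 [0.5204 0.1636 0.046 ]
mm [-30.3 -25.7 100.4] deg [ 2.000e-02 -0.000e+00  9.158e+01] at [0.4691 0.1711 0.2604] yaw -3.1388
```

Call:
servo_tool --commands '[-0.032,-0.0265,0.1,0,0,91.5,0.05,-0.032,-0.0265,0.1,0,0,91.5,0.05,-0.032,-0.0265,0.1,0,0,91.5,0.05,-0.032,-0.0265,0.1,0,0,91.5,0.05,-0.032,-0.0265,0.1,0,0,91.5,0.05,-0.032,-0.0265,0.1,0,0,91.5,0.05,-0.032,-0.0265,0.1,0,0,91.5,0.05,-0.032,-0.0265,0.1,0,0,91.5,0.05,-0.032,-0.0265,0.1,0,0,91.5,0.05,-0.032,-0.0265,0.1,0,0,91.5,0.05]'

```text
time: 3.95
tool_pos: [0.5015, 0.1442, 0.1604]
ee_rot: [3.141, -0.0, 1.548]
wrist_force: [0.2, -0.4, 0.2]
width: 0.05
finger_force: 0.0
```

Run:
```python
from h import *
go([.5014,.1445,.070],1.546)
s=snap('wrist'); cv2.imwrite('pics/w2.png',s['img'])
for r in spotter.trace('pin',s)[:1]:
    print(r['conf'],r['box'])
    m=r['region'].astype(np.uint8)
    h=cv2.cvtColor(s['img'],cv2.COLOR_BGR2HSV); b=(h[...,2]>180)&(h[...,0]<22)&(h[...,1]>150)
    n,l,st,ce=cv2.connectedComponentsWithStats(b.astype(np.uint8)); i=1+np.argmax(st[1:,4]); print(st[i],ce[i],atz(s,ce[i],.086))
print(proj(s,[.5014,.1445,.086]))
```

```text
mm [ 0.3 -0.2 90.4] deg [ 0.01 -0.01  0.1 ] at [0.5015 0.1442 0.1604] yaw 1.5477
0.9 [309.9, 185.1, 33.5, 46.0]
[311 202  29  28 600] [325.00333333 215.56166667] [[0.5016969  0.14451457 0.086     ]]
[[324.57805641 215.59126761]]
```

View pics/w2.png

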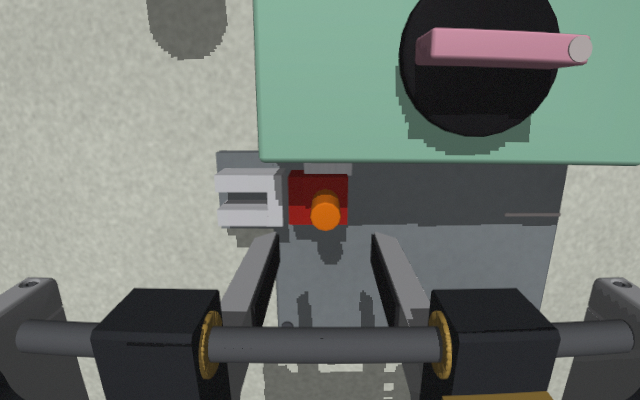

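The pin head is at (325,215), exactly where predicted and centred between the fingers. Going down, gripping and lifting.

Call:
servo_tool --commands '[0,0,0.05,0,0,0,0.05,0,0,0.09,0,0,0,0.05,0,0,0.09,0,0,0,0.05,0,0,0.09,0,0,0,0.05,0,0,0.09,0,0,0,0.0,0,0,0.09,0,0,0,0.0,0,0,0.09,0,0,0,0.0,0,0,0.09,0,0,0,0.0]'

```text
time: 5.05
tool_pos: [0.5022, 0.1434, 0.0707]
ee_rot: [3.141, -0.0, 1.545]
wrist_force: [-0.4, 0.3, 3.2]
width: 0.0213
finger_force: 30.0
```

Call:
servo_tool --commands '[0,0,-0.02,0,0,0,0.0,0,0,-0.045,0,0,0,0.0,0,0,-0.045,0,0,0,0.0,0,0,-0.045,0,0,0,0.0,0,0,-0.045,0,0,0,0.0]'

```text
time: 5.68
tool_pos: [0.501, 0.1432, 0.1137]
ee_rot: [-3.139, 0.0, 1.545]
wrist_force: [-0.5, 0.0, -0.5]
width: 0.0216
finger_force: 30.0
```

Run:
```python
from h import *
go([.4453,.1457,.115],1.546)
s=snap('wrist'); c=s['img'][120:300,200:400]; cv2.imwrite('pics/w3.png',cv2.resize(c,None,fx=3,fy=3))
```

```text
mm [  1.  -55.8  -1.1] deg [-0.16  0.03 -0.06] at [0.501  0.1432 0.1137] yaw 1.5449
```

View pics/w3.png

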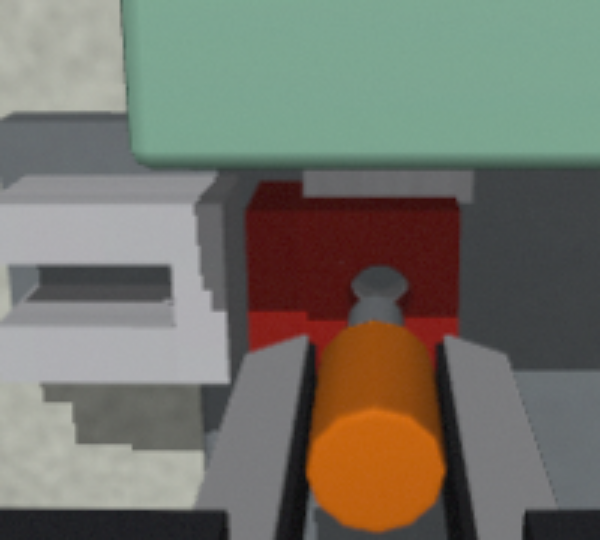

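Pin is held upright and clear. I'll check the slot and pin offsets from this closer view.

Run:
```python
from h import *
s=snap('wrist'); f=lambda x,y:(200+x/3,120+y/3)
print('pin',atz(s,f(376,470),tool()[2,3]+.0153))
for q in [(100,264),(100,325),(172,264),(175,325)]: print(q,atz(s,f(*q),.046).round(4))
print('lug',[atz(s,f(*q),.046).round(4)[0] for q in [(247,210),(459,207)]])
```

```text
pin [[0.50141384 0.14422813 0.12937544]]
(100, 264) [[0.4392 0.1527 0.046 ]]
(100, 325) [[0.4378 0.138  0.046 ]]
(172, 264) [[0.4556 0.1523 0.046 ]]
(175, 325) [[0.4551 0.1376 0.046 ]]
lug [array([0.4733, 0.1643, 0.046 ]), array([0.5202, 0.1638, 0.046 ])]
```

Call:
servo_tool --commands '[0,-0.03,0,0,0,0,0.0,0,-0.0555,0,0,0,0,0.0,0,-0.0555,0,0,0,0,0.0,0,-0.0555,0.015,0,0,0,0.0,0,-0.0555,0.03,0,0,0,0.0,0,-0.0555,0.038,0,0,0,0.0,0,-0.0555,0.043,0,0,0,0.0,0,-0.0555,0.043,0,0,0,0.0,0,-0.0555,0.043,0,0,0,0.0]'

```text
time: 6.9
tool_pos: [0.4469, 0.1449, 0.0727]
ee_rot: [3.141, -0.0, 1.545]
wrist_force: [0.3, 0.2, -1.2]
width: 0.0216
finger_force: 30.0
```

Call:
servo_tool --commands '[0,0,0.0015,0,0,0,0.0,0,0,0.0015,0,0,0,0.05,0,0,0.0015,0,0,0,0.05,0,0,0.0015,0,0,0,0.05,0,0,-0.05,0,0,0,0.05,0,0,-0.1,0,0,0,0.05,0,0,-0.15,0,0,0,0.05,0,0,-0.17,0,0,0,0.05,0,0,-0.17,0,0,0,0.05]'

```text
time: 8.02
tool_pos: [0.4474, 0.145, 0.2444]
ee_rot: [3.137, -0.001, 1.545]
wrist_force: [-0.0, 0.1, -0.7]
width: 0.0501
finger_force: 0.0
```

Run:
```python
from h import *
s=snap('wrist'); cv2.imwrite('pics/w4.png',s['img'])
h=cv2.cvtColor(s['img'],cv2.COLOR_BGR2HSV); b=(h[...,2]>180)&(h[...,0]<22)&(h[...,1]>150)
n,l,st,ce=cv2.connectedComponentsWithStats(b.astype(np.uint8)); i=1+np.argmax(st[1:,4]); print(st[i],ce[i],atz(s,ce[i],.086))
for r in spotter.trace('wheel',s)[:1]: print(r['conf'],r['box'])
import pickle; pickle.dump(dict(s),open('w4.pkl','wb'))
go([.59,.245,.25],2.86)
```

```text
[316 177  15   5  29] [322.48275862 178.48275862] [[0.44627646 0.15356251 0.086     ]]
0.9 [445.0, 7.8, 131.4, 119.6]
mm [104.  141.3  -9. ] deg [-8.000e-02 -4.000e-02 -7.535e+01] at [0.4461 0.1447 0.2412] yaw 1.5449
```

View pics/w4.png

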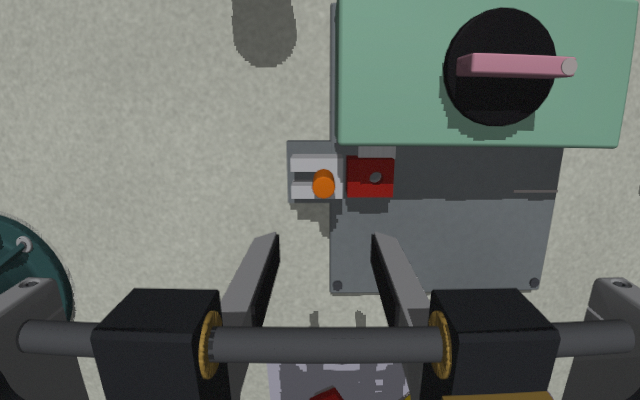

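The pin is parked in the notch with its head at (324,187). The bar runs from (460,60) to (577,66) on a disc centred near (500,67).

Run:
```python
from h import *
import pickle; s=pickle.load(open('w4.pkl','rb')); im=s['img']
P=lambda px,z:print(px,z,atz(s,px,z)[0].round(4))
P((324,186.5),.086); P((375,177),.046)
h=cv2.cvtColor(im,cv2.COLOR_BGR2HSV)
bl=(h[...,2]<45).astype(np.uint8); bl[135:]=0
n,l,st,ce=cv2.connectedComponentsWithStats(bl); i=1+np.argmax(st[1:,4]); print(st[i])
cs,_=cv2.findContours((l==i).astype(np.uint8),0,2); e=cv2.fitEllipse(cv2.convexHull(max(cs,key=len))); print(e); P(e[0],.116)
pk=((h[...,0]>150)&(h[...,1]>50)&(h[...,2]>190)).astype(np.uint8); pk[135:]=0
print('vals',h[60,500],h[72,500],h[66,569])
ys,xs=np.where(pk); print(len(xs),xs.min(),xs.max(),ys.min(),ys.max())
cs,_=cv2.findContours(pk,0,2); r=cv2.minAreaRect(max(cs,key=len)); b=cv2.boxPoints(r); print(b)
w=atz(s,b,.15); print(w.round(4));
```

```text
(324, 186.5) 0.086 [0.4475 0.1459 0.086 ]
(375, 177) 0.046 [0.5004 0.145  0.046 ]
[ 443    8  113  118 8096]
((499.4888916015625, 66.94206237792969), (109.99461364746094, 120.57573699951172), 30.068891525268555)
(499.4888916015625, 66.94206237792969) 0.116 [0.589  0.2468 0.116 ]
vals [171  73 167] [171  72 113] [  0  12 150]Traceback (most recent call last):
  File "<stdin>", line 11, in <module>
    return umr_minimum(a, axis, None, out, keepdims, initial, where)
ValueError: zero-size array to reduction operation minimum which has no identity
```

Run:
```python
from h import *
import pickle; s=pickle.load(open('w4.pkl','rb')); im=s['img']
h=cv2.cvtColor(im,cv2.COLOR_BGR2HSV)
pk=((h[...,0]>150)&(h[...,1]>40)&(h[...,2]>140)).astype(np.uint8); pk[135:]=0
cs,_=cv2.findContours(pk,0,2); c=max(cs,key=len)[:,0].astype(float)
w=atz(s,c,.15)[:,:2].astype(np.float32); r=cv2.minAreaRect(w); print(r, cv2.boxPoints(r).round(4).tolist())
go([.589,.246,.21],2.86)
```

```text
((0.5905146598815918, 0.2465755194425583), (0.011987314559519291, 0.07569514214992523), 88.475830078125) [[0.5525000095367432, 0.24160000681877136], [0.6281999945640564, 0.23960000276565552], [0.6284999847412109, 0.2515999972820282], [0.5527999997138977, 0.25360000133514404]]
mm [105.  140.3  31. ] deg [-8.000e-02 -4.000e-02 -7.535e+01] at [0.4461 0.1447 0.2412] yaw 1.5449
```

Call:
servo_tool --commands '[0.1057,0.1412,0.035,0,0,-90,0.05,0.1057,0.1412,0.035,0,0,-90,0.05,0.1057,0.1412,0.035,0,0,-90,0.05,0.1057,0.1412,0.035,0,0,-90,0.05,0.1057,0.1412,0.035,0,0,-90,0.05,0.1057,0.1412,0.035,0,0,-90,0.05,0.1057,0.1412,0.035,0,0,-90,0.05,0.1057,0.1412,0.035,0,0,-90,0.05,0.1057,0.1412,0.035,0,0,-90,0.05,0.1057,0.1412,0.035,0,0,-90,0.05]'

```text
time: 9.38
tool_pos: [0.5895, 0.2466, 0.2047]
ee_rot: [-3.14, -0.004, 3.115]
wrist_force: [-0.3, 0.3, 0.5]
width: 0.0503
finger_force: 0.0
```

Run:
```python
from h import *
go([.590,.2467,.146],3.116)
s=snap('wrist'); im=s['img']
h=cv2.cvtColor(im,cv2.COLOR_BGR2HSV)
pk=((h[...,0]>150)&(h[...,1]>40)&(h[...,2]>140)).astype(np.uint8)
cs,_=cv2.findContours(pk,0,2); c=max(cs,key=len)[:,0].astype(float); print(c.min(0),c.max(0))
w=atz(s,c,.15)[:,:2].astype(np.float32); r=cv2.minAreaRect(w); print(r)
```

```text
mm [-0.7  0.2 58.7] deg [-0.07 -0.22 -0.07] at [0.5895 0.2466 0.2047] yaw 3.1148
[315. 170.] [335. 280.]
((0.5906621217727661, 0.24665366113185883), (0.012585924006998539, 0.07533258199691772), 88.60617065429688)
```

Call:
servo_tool --commands '[0,0,0.03,0,0,0,0.05,0,0,0.059,0,0,0,0.05,0,0,0.059,0,0,0,0.05,0,0,0.059,0,0,0,0.05,0,0,0.059,0,0,0,0.0,0,0,0.059,0,0,0,0.0,0,0,0.059,0,0,0,0.0,0,0,0.059,0,0,0,0.0]'

```text
time: 10.42
tool_pos: [0.5904, 0.2463, 0.1486]
ee_rot: [-3.141, 0.0, 3.115]
wrist_force: [-0.5, -1.3, 1.3]
width: 0.0136
finger_force: 30.4
```

Call:
servo_tool --commands '[0,0,0,0,0,7,0.0,0,0,0,0,0,14,0.0,0,0,0,0,0,21,0.0,0,0,0,0,0,28,0.0,0,0,0,0,0,35,0.0,0,0,0,0,0,42,0.0,0,0,0,0,0,49,0.0,0,0,0,0,0,56,0.0,0,0,0,0,0,60,0.0,0,0,0,0,0,60,0.0]'

```text
time: 11.68
tool_pos: [0.5909, 0.247, 0.1486]
ee_rot: [3.14, 0.0, 2.069]
wrist_force: [1.4, 0.6, 0.3]
width: 0.0136
finger_force: 30.0
```

Call:
servo_tool --commands '[0,0,0,0,0,7,0.0,0,0,0,0,0,14,0.0,0,0,0,0,0,21,0.0,0,0,0,0,0,28,0.0,0,0,0,0,0,35,0.0,0,0,0,0,0,42,0.0,0,0,0,0,0,49,0.0,0,0,0,0,0,56,0.0,0,0,0,0,0,60,0.0,0,0,0,0,0,60,0.0]'

```text
time: 12.92
tool_pos: [0.5918, 0.247, 0.1486]
ee_rot: [3.139, -0.003, 1.023]
wrist_force: [5.4, 1.2, -1.6]
width: 0.0139
finger_force: 30.0
```

Call:
servo_tool --commands '[0,0,0,0,0,0,0.06,0,0,0,0,0,0,0.06,0,0,-0.03,0,0,0,0.06,0,0,-0.06,0,0,0,0.06,0,0,-0.06,0,0,-10,0.06,0,0,-0.06,0,0,-20,0.06,0,0,-0.06,0,0,-30,0.06,0,0,-0.06,0,0,-40,0.06,0,0,-0.06,0,0,-50,0.06,0,0,-0.06,0,0,-60,0.06]'

```text
time: 14.18
tool_pos: [0.5898, 0.2468, 0.2081]
ee_rot: [-3.14, -0.0, 2.075]
wrist_force: [-0.3, 0.3, -0.4]
width: 0.0599
finger_force: 0.0
```

Call:
servo_tool --commands '[0,0,0,0,0,-10,0.06,0,0,0,0,0,-20,0.06,0,0,0,0,0,-30,0.06,0,0,0,0,0,-40,0.06,0,0,0,0,0,-50,0.06,0,0,0,0,0,-60,0.06,0,0,0,0,0,-70,0.06,0,0,0,0,0,-80,0.06,0,0,0,0,0,-90,0.06,0,0,0,0,0,-100,0.06]'

```text
time: 15.42
tool_pos: [0.5898, 0.2468, 0.208]
ee_rot: [3.141, -0.001, -2.463]
wrist_force: [0.2, 0.7, -0.4]
width: 0.0599
finger_force: 0.0
```

Call:
servo_tool --commands '[0,0,0,0,0,-10,0.06,0,0,0,0,0,-20,0.06,0,0,0,0,0,-20,0.06]'

```text
time: 15.8
tool_pos: [0.5899, 0.2468, 0.2081]
ee_rot: [3.141, -0.001, -2.122]
wrist_force: [-0.2, -0.3, -0.4]
width: 0.0598
finger_force: 0.0
```

Run:
```python
from h import *
s=snap('wrist'); im=s['img']; o=robot.get_obs(); print(o['joint_positions'].round(3))
h=cv2.cvtColor(im,cv2.COLOR_BGR2HSV)
pk=((h[...,0]>150)&(h[...,1]>40)&(h[...,2]>100)).astype(np.uint8)
cs,_=cv2.findContours(pk,0,2); c=max(cs,key=len)[:,0].astype(float); print(c.min(0),c.max(0))
w=atz(s,c,.15)[:,:2].astype(np.float32); r=cv2.minAreaRect(w); print(r)
go([.5904,.2465,.148],4.158)
cv2.imwrite('pics/w5.png',im)
```

```text
[ 0.308  0.292  1.164  0.     1.687 -2.282]
[  0. 202.] [ 28. 263.]
((0.7840709686279297, 0.14093448221683502), (0.04840121418237686, 0.02257240004837513), 42.5403938293457)
mm [ 0.  -0.5 60.2] deg [ 0.03 -0.03  0.14] at [0.59   0.2468 0.2082] yaw -2.1228
```

View pics/w5.png

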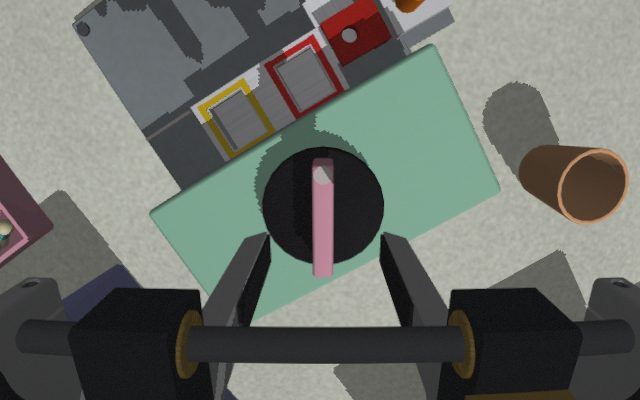

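The bar at (322,215) lies between the fingers, and the yellow and red sockets have come out. Regrasping and winding another 120°.

Call:
servo_tool --commands '[0,0,0.03,0,0,0,0.06,0,0,0.06,0,0,0,0.06,0,0,0.06,0,0,0,0.06,0,0,0.06,0,0,0,0.06,0,0,0.06,0,0,0,0.0,0,0,0.06,0,0,0,0.0,0,0,0.06,0,0,0,0.0,0,0,0.06,0,0,0,0.0]'

```text
time: 16.85
tool_pos: [0.5904, 0.2469, 0.1485]
ee_rot: [-3.141, 0.0, -2.12]
wrist_force: [-0.1, 0.0, -0.8]
width: 0.0238
finger_force: 0.0
```

Call:
servo_tool --commands '[0,0,0,0,0,7,0.0,0,0,0,0,0,14,0.0,0,0,0,0,0,21,0.0,0,0,0,0,0,28,0.0,0,0,0,0,0,35,0.0,0,0,0,0,0,42,0.0,0,0,0,0,0,49,0.0,0,0,0,0,0,56,0.0,0,0,0,0,0,60,0.0,0,0,0,0,0,60,0.0]'

```text
time: 18.1
tool_pos: [0.5911, 0.2463, 0.1484]
ee_rot: [-3.141, 0.002, 3.116]
wrist_force: [3.0, -1.6, -1.1]
width: 0.0136
finger_force: 29.6
```

Call:
servo_tool --commands '[0,0,0,0,0,7,0.0,0,0,0,0,0,14,0.0,0,0,0,0,0,21,0.0,0,0,0,0,0,28,0.0,0,0,0,0,0,35,0.0,0,0,0,0,0,42,0.0,0,0,0,0,0,49,0.0,0,0,0,0,0,56,0.0,0,0,0,0,0,61,0.0,0,0,0,0,0,61,0.0]'

```text
time: 19.35
tool_pos: [0.5912, 0.2464, 0.1484]
ee_rot: [3.14, 0.001, 2.052]
wrist_force: [4.4, -1.0, -1.6]
width: 0.0139
finger_force: 29.7
```

Call:
servo_tool --commands '[0,0,0,0,0,0,0.0,0,0,0,0,0,0,0.0,0,0,0,0,0,0,0.06,0,0,0,0,0,0,0.06,0,0,-0.03,0,0,0,0.06,0,0,-0.06,0,0,0,0.06,0,0,-0.1,0,0,0,0.06,0,0,-0.1,0,0,0,0.06]'

```text
time: 20.35
tool_pos: [0.5913, 0.2477, 0.2532]
ee_rot: [3.134, 0.001, 2.052]
wrist_force: [-0.2, -0.6, -0.3]
width: 0.0598
finger_force: 0.0
```

Run:
```python
from h import *
go([.50,.10,.25],1.546)
```

```text
mm [ -88.6 -149.3    2. ] deg [ 0.45 -0.07 28.99] at [0.5913 0.2477 0.2532] yaw 2.052
```

Run:
```python
from h import *
go([.53,.115,.25],3.116)
```

```text
mm [ -89.2 -115.8    2.3] deg [  0.39   0.28 -60.96] at [0.5913 0.2477 0.2532] yaw 2.052
```

Call:
servo_tool --commands '[-0.089,-0.116,0.002,0,0,-61,0.094,-0.089,-0.116,0.002,0,0,-61,0.094,-0.089,-0.116,0.002,0,0,-61,0.094,-0.089,-0.116,0.002,0,0,-61,0.094,-0.089,-0.116,0.002,0,0,-61,0.094,-0.089,-0.116,0.002,0,0,-61,0.094,-0.089,-0.116,0.002,0,0,-61,0.094,-0.089,-0.116,0.002,0,0,-61,0.094]'

```text
time: 21.35
tool_pos: [0.5281, 0.1145, 0.2454]
ee_rot: [3.142, -0.002, 3.114]
wrist_force: [-0.2, -0.6, 0.5]
width: 0.0937
finger_force: 0.0
```

Run:
```python
from h import *
s=snap('wrist'); im=s['img']; cv2.imwrite('pics/w6.png',im)
import pickle; pickle.dump(dict(s),open('w6.pkl','wb'))
h=cv2.cvtColor(im,cv2.COLOR_BGR2HSV)
for k,(a,b) in dict(red=((0,150,90),(6,255,255)),yellow=((22,120,90),(34,255,255)),green=((45,120,60),(75,255,255)),blue=((100,130,60),(125,255,255)),orange=((8,150,100),(20,255,255))).items():
    m=cv2.inRange(h,a,b); n,l,st,ce=cv2.connectedComponentsWithStats(m)
    for i in range(1,n):
        if st[i,4]>15: print(k,st[i],ce[i].round(1))
```

```text
red [  25   84   57   54 1415] [ 53.2 109.4]
red [333 123  18  47 721] [340.7 145.2]
red [278 180  53  45 790] [304.9 201.6]
yellow [ 43 192  53  49 861] [ 68.5 218.4]
yellow [280 243  51  41 748] [305.7 262.7]
green [334 180  54  45 750] [359.9 200.8]
green [  0 230   4   5  16] [  1.4 232. ]
blue [334 243  51  40 664] [358.7 260.4]
orange [345  84  25  25 453] [357.   95.8]
orange [102 323  11  11  31] [107.1 328.1]
```

View pics/w6.png

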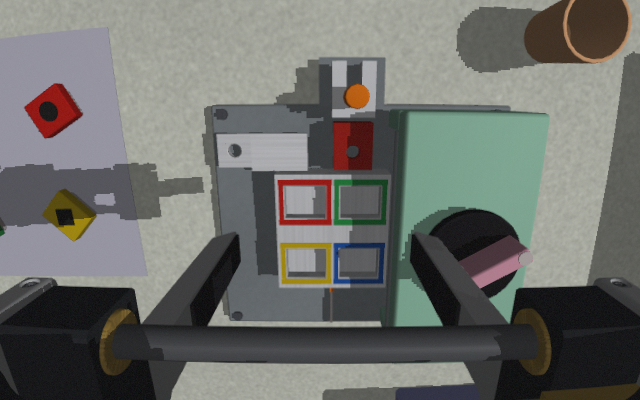

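The pointer at (331,290) is level with the white line at (331,305). All four sockets are visible at red (304,202), green (360,201), yellow (306,263) and blue (359,262), and the pin is still parked at (357,96).

```bash
cat >> h.py <<'E'
HS=dict(red=((0,150,60),(6,255,255)),yellow=((22,120,60),(34,255,255)),green=((45,120,40),(75,255,255)),blue=((100,130,40),(125,255,255)))
def rects(s,k,z,amin=100):
    m=cv2.inRange(cv2.cvtColor(s['img'],cv2.COLOR_BGR2HSV),*HS[k]); out=[]
    for c in cv2.findContours(m,cv2.RETR_EXTERNAL,cv2.CHAIN_APPROX_NONE)[0]:
        if cv2.contourArea(c)<amin: continue
        w=atz(s,c[:,0],z)[:,:2]; o=w.mean(0); r=cv2.minAreaRect(((w-o)*1000).astype(np.float32))
        (a,b),ang=r[1],r[2]
        if a<b: ang+=90   # direction of the long side
        out.append((np.array(r[0])/1000+o,sorted(r[1]),(ang+90)%180-90,c[:,0].mean(0)))
    return out
E
python3 - <<'E'
from h import *
import pickle; s=pickle.load(open('w6.pkl','rb'))
for k in HS:
    for r in rects(s,k,.05): print(k,r[0].round(4),np.round(r[1],1),round(r[2],1),r[3].round())
for px,z in [((331,290),.05),((331,310),.015),((331,320),.015)]: print(px,atz(s,px,z).round(4))
go([.55,-.255,.25],3.116)
E
```

```text
red [0.5525 0.092 ] [47.9 54.2] 88.4 [305. 202.]
red [0.4949 0.143 ] [39.2 47.2] -1.5 [353. 145.]
red [ 0.4473 -0.164 ] [41.  52.1] -61.8 [ 53. 111.]
yellow [0.6224 0.0902] [48.4 54.4] 88.5 [306. 263.]
yellow [ 0.5595 -0.1698] [46.1 48.4] 44.3 [ 69. 214.]
green [0.5541 0.1506] [47.9 54.5] 88.4 [360. 201.]
blue [0.6234 0.1487] [47.2 54.4] 88.2 [359. 262.]
(331, 290) [[0.6562 0.1177 0.05  ]]
(331, 310) [[0.705  0.1171 0.015 ]]
(331, 320) [[0.7198 0.1168 0.015 ]]
mm [ -31.7 -368.7   -4.5] deg [ 0.01 -0.07 -0.08] at [0.5283 0.1144 0.2456] yaw 3.1145
```

Call:
servo_tool --commands '[-0.012,-0.369,-0.01,0,0,0,0.094,-0.012,-0.369,-0.01,0,0,0,0.094,-0.012,-0.369,-0.01,0,0,0,0.094,-0.012,-0.369,-0.01,0,0,0,0.094,-0.012,-0.369,-0.01,0,0,0,0.094,-0.012,-0.369,-0.01,0,0,0,0.094,-0.012,-0.369,-0.01,0,0,0,0.094,-0.012,-0.369,-0.01,0,0,0,0.094]'

```text
time: 22.4
tool_pos: [0.531, -0.2544, 0.2559]
ee_rot: [3.14, -0.0, 3.115]
wrist_force: [0.2, -0.1, 0.8]
width: 0.0942
finger_force: 0.0
```

Run:
```python
from h import *
s=snap('wrist'); im=s['img']; cv2.imwrite('pics/w7.png',im)
for k in HS:
    for r in rects(s,k,.026): print(k,r[0].round(4),np.round(r[1],1),round(r[2],1),r[3].round())
```

```text
red [0.5595 0.11  ] [49.2 51.5] -1.4 [620. 190.]
red [ 0.4474 -0.1886] [40.7 48.9] -62.1 [384.  93.]
yellow [0.6341 0.1128] [50.9 59.4] 87.7 [616. 246.]
yellow [ 0.5683 -0.1952] [41.5 49.7] 44.2 [377. 202.]
green [ 0.577  -0.3248] [42.5 49.7] 22.7 [265. 212.]
blue [ 0.4366 -0.3517] [41.4 50.8] 54.0 [231.  88.]
```

View pics/w7.png

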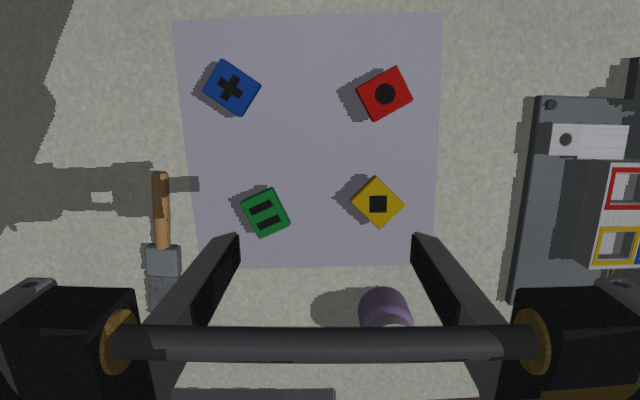

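All four blocks are clear, with footprints of 42 x 50 mm: blue (231,88), red (384,93), green (265,212) and yellow (377,202). Starting with green.

Run:
```python
from h import *
go([.577,-.3248,.10],np.radians(22.7))
```

```text
mm [-47.6 -70.  156.1] deg [ 1.0000e-02 -7.0000e-02  1.5586e+02] at [ 0.5311 -0.2537  0.2562] yaw 3.1164
```

Call:
servo_tool --commands '[-0.02,-0.03,0.05,0,0,10,0.07,-0.0476,-0.07,0.08,0,0,20,0.07,-0.0476,-0.07,0.1,0,0,30,0.07,-0.0476,-0.07,0.1,0,0,40,0.07,-0.0476,-0.07,0.1,0,0,50,0.07,-0.0476,-0.07,0.1,0,0,60,0.07,-0.0476,-0.07,0.1,0,0,70,0.07,-0.0476,-0.07,0.1,0,0,80,0.07,-0.0476,-0.07,0.1,0,0,90,0.07,-0.0476,-0.07,0.1,0,0,100,0.07]'

```text
time: 23.7
tool_pos: [0.5776, -0.3237, 0.1568]
ee_rot: [3.141, -0.0, 1.367]
wrist_force: [0.5, 1.0, -0.1]
width: 0.0699
finger_force: 0.0
```

Call:
servo_tool --commands '[0,0,0,0,0,10,0.07,0,0,0,0,0,20,0.07,0,0,0,0,0,30,0.07,0,0,0,0,0,40,0.07,0,0,0,0,0,50,0.07,0,0,0,0,0,55.9,0.07,0,0,0,0,0,55.9,0.07,0,0,0,0,0,55.9,0.07]'

```text
time: 24.7
tool_pos: [0.5772, -0.3249, 0.1565]
ee_rot: [3.142, -0.0, 0.398]
wrist_force: [0.8, -0.0, -0.1]
width: 0.0702
finger_force: 0.0
```

Run:
```python
from h import *
s=snap('wrist')
for r in rects(s,'green',.026): print(r[0].round(4),np.round(r[1],1),round(r[2],1),r[3].round())
go([.577,-.3248,.034],np.radians(22.7))
```

```text
[ 0.5803 -0.325 ] [40.7 50.1] 23.1 [326. 191.]
mm [  0.   -0.4 122.5] deg [ 0.   -0.01  0.05] at [ 0.5771 -0.3252  0.1565] yaw 0.3971
```

Run:
```python
from h import *
s=snap('wrist'); h=cv2.cvtColor(s['img'],cv2.COLOR_BGR2HSV)
for c in (306,345): print(c,[(r,*h[r,c].tolist()) for r in list(range(155,172,1))+list(range(215,242,1))])
print('TCP',proj(s,[.5771,-.3252,.026]))
```

```text
306 [(155, 123, 21, 147), (156, 123, 21, 147), (157, 120, 19, 148), (158, 123, 19, 147), (159, 120, 17, 147), (160, 120, 19, 149), (161, 120, 19, 144), (162, 93, 23, 110), (163, 67, 161, 57), (164, 67, 179, 64), (165, 68, 179, 91), (166, 68, 179, 97), (167, 68, 180, 102), (168, 68, 182, 101), (169, 68, 182, 101), (170, 68, 185, 99), (171, 68, 179, 101), (215, 69, 188, 99), (216, 69, 189, 100), (217, 68, 177, 101), (218, 68, 177, 101), (219, 69, 185, 98), (220, 69, 99, 93), (221, 104, 22, 125), (222, 123, 19, 145), (223, 120, 19, 146), (224, 123, 21, 146), (225, 120, 18, 145), (226, 123, 19, 145), (227, 123, 18, 145), (228, 123, 21, 147), (229, 123, 21, 146), (230, 125, 21, 146), (231, 123, 19, 146), (232, 123, 21, 147), (233, 120, 19, 146), (234, 123, 19, 145), (235, 125, 21, 145), (236, 125, 23, 146), (237, 128, 21, 145), (238, 125, 21, 145), (239, 128, 21, 146), (240, 123, 21, 146), (241, 123, 21, 146)]
345 [(155, 120, 19, 147), (156, 120, 17, 147), (157, 123, 21, 148), (158, 120, 19, 148), (159, 127, 22, 148), (160, 125, 19, 147), (161, 123, 20, 142), (162, 75, 45, 90), (163, 69, 190, 55), (164, 68, 170, 66), (165, 68, 195, 93), (166, 68, 174, 98), (167, 69, 182, 101), (168, 68, 179, 100), (169, 68, 187, 98), (170, 68, 176, 100), (171, 68, 175, 102), (215, 69, 188, 99), (216, 67, 180, 99), (217, 68, 178, 99), (218, 69, 184, 100), (219, 69, 178, 96), (220, 72, 62, 94), (221, 125, 21, 145), (222, 125, 21, 145), (223, 125, 21, 146), (224, 123, 19, 146), (225, 123, 21, 147), (226, 120, 19, 144), (227, 123, 21, 146), (228, 123, 21, 147), (229, 123, 19, 146), (230, 123, 19, 145), (231, 123, 21, 147), (232, 125, 21, 146), (233, 123, 21, 146), (234, 125, 23, 146), (235, 127, 23, 145), (236, 125, 21, 146), (237, 127, 23, 145), (238, 128, 21, 145), (239, 125, 23, 146), (240, 125, 21, 145), (241, 122, 23, 146)]
TCP [[324.82709313 195.3061432 ]]
```

Call:
servo_tool --commands '[0.0013,0.0,0.06,0,0,0,0.07,0.0013,0.0,0.1,0,0,0,0.07,0.0013,0.0,0.122,0,0,0,0.07,0.0013,0.0,0.122,0,0,0,0.07,0.0013,0.0,0.122,0,0,0,0.07,0.0013,0.0,0.122,0,0,0,0.02,0.0013,0.0,0.122,0,0,0,0.02,0.0013,0.0,0.122,0,0,0,0.02,0.0013,0.0,0.122,0,0,0,0.02]'

```text
time: 25.92
tool_pos: [0.5783, -0.3258, 0.0349]
ee_rot: [3.141, -0.001, 0.395]
wrist_force: [-0.0, -0.6, 2.0]
width: 0.0417
finger_force: 30.0
```

Call:
servo_tool --commands '[0,0,-0.04,0,0,0,0.02,0,0,-0.09,0,0,0,0.02,0,0,-0.12,0,0,0,0.02,0,0,-0.12,0,0,-10,0.02,0,0,-0.12,0,0,-20,0.02,0,0,-0.12,0,0,-30,0.02,0,0,-0.12,0,0,-40,0.02,0,0,-0.12,0,0,-50,0.02,0,0,-0.12,0,0,-60,0.02,0,0,-0.12,0,0,-66,0.02]'

```text
time: 27.18
tool_pos: [0.5778, -0.3254, 0.1537]
ee_rot: [-3.141, -0.001, 1.55]
wrist_force: [0.3, 0.1, -0.4]
width: 0.0416
finger_force: 30.0
```

Run:
```python
from h import *
s=snap('wrist'); T=tool()
for r in rects(s,'green',T[2,3]-.008): print(r[0].round(4),((r[0]-T[:2,3])@T[:2,:2]*1000).round(1),np.round(r[1],1),round(r[2],1),r[3].round())
go([.5541,.1506,.155],1.544)
```

```text
[ 0.5779 -0.322 ] [3.4 0.1] [41.1 50.9] 88.8 [325. 248.]
mm [475.5 -32.5  -0.9] deg [-0.04 -0.03  0.48] at [ 0.5778 -0.3254  0.1538] yaw 1.5523
```

Run:
```python
from h import *
s=snap('wrist'); T=tool(); h=cv2.cvtColor(s['img'],cv2.COLOR_BGR2HSV)
for c in (305,345): print(c,[(r,*h[r,c,1:].tolist()) for r in list(range(195,225,2))+list(range(275,300,2))])
w7=dict(s); w7['img']=cv2.imread('pics/w7.png')
h7=cv2.cvtColor(w7['img'],cv2.COLOR_BGR2HSV)
print([(r,*h7[r,264,1:].tolist()) for r in list(range(184,194))+list(range(230,242))])
```

```text
305 [(195, 21, 143), (197, 21, 143), (199, 20, 142), (201, 21, 135), (203, 174, 76), (205, 185, 77), (207, 189, 81), (209, 181, 103), (211, 175, 102), (213, 183, 96), (215, 190, 98), (217, 181, 97), (219, 184, 97), (221, 184, 97), (223, 189, 96), (275, 10, 25), (277, 41, 25), (279, 26, 30), (281, 167, 78), (283, 178, 96), (285, 179, 97), (287, 182, 94), (289, 183, 95), (291, 177, 95), (293, 174, 97), (295, 30, 110), (297, 15, 101), (299, 15, 86)]
345 [(195, 20, 141), (197, 20, 141), (199, 20, 141), (201, 18, 130), (203, 197, 75), (205, 178, 76), (207, 191, 80), (209, 184, 104), (211, 181, 100), (213, 181, 96), (215, 179, 97), (217, 179, 97), (219, 181, 96), (221, 173, 99), (223, 184, 97), (275, 19, 27), (277, 27, 28), (279, 47, 27), (281, 164, 84), (283, 176, 97), (285, 183, 95), (287, 180, 95), (289, 175, 96), (291, 181, 96), (293, 175, 96), (295, 34, 76), (297, 12, 82), (299, 9, 82)]
[(184, 23, 133), (185, 19, 80), (186, 19, 80), (187, 19, 80), (188, 19, 80), (189, 26, 69), (190, 99, 49), (191, 154, 53), (192, 176, 81), (193, 186, 93), (230, 177, 95), (231, 184, 93), (232, 175, 96), (233, 182, 94), (234, 177, 95), (235, 185, 91), (236, 84, 100), (237, 21, 123), (238, 20, 139), (239, 20, 138), (240, 22, 139), (241, 20, 138)]
```

Run:
```python
from h import *
s=snap('wrist'); T=tool()
for z in (.008,.0089): 
    w=atz(s,[(325,208),(325,294)],T[2,3]-z); print(((w[:,:2]-T[:2,3])@T[:2,:2]*1000).round(2))
```

```text
[[ 26.31   0.05]
 [-21.91   0.09]]
[[ 26.03   0.05]
 [-22.44   0.09]]
```

Call:
servo_tool --commands '[0.06,0.01,-0.03,0,0,0.4,0.02,0.12,0.01,-0.03,0,0,0.4,0.02,0.18,0.01,-0.03,0,0,0.4,0.02,0.24,0.01,-0.03,0,0,0.4,0.02,0.3,0.01,-0.03,0,0,0.4,0.02,0.36,0.01,-0.03,0,0,0.4,0.02,0.385,0.01,-0.03,0,0,0.4,0.02,0.385,0.01,-0.03,0,0,0.4,0.02]'

```text
time: 28.32
tool_pos: [0.5971, 0.0609, 0.1842]
ee_rot: [-3.142, -0.0, 1.542]
wrist_force: [0.3, -0.8, -1.2]
width: 0.0417
finger_force: 30.0
```

Run:
```python
from h import *
s=snap('wrist'); T=tool(); print(T[:3,3].round(4)); cv2.imwrite('pics/w8.png',s['img'])
for k in HS:
    for r in rects(s,k,.05): print(k,r[0].round(4),np.round(r[1],1),round(r[2],1),r[3].round())
```

```text
[0.5972 0.0594 0.1842]
red [0.5524 0.0925] [49.  54.4] 89.1 [271. 158.]
red [0.4977 0.1437] [39.1 47.9] -1.3 [200.  99.]
yellow [ 0.5729 -0.1465] [32.2 55. ] -1.4 [309. 392.]
yellow [0.6225 0.0904] [48.8 55.1] 88.3 [354. 158.]
green [0.5956 0.0088] [72. 90.] 88.3 [325. 248.]
green [0.554  0.1505] [48.4 55.1] 88.7 [268.  86.]
blue [0.624  0.1486] [48.5 55.1] 88.4 [355.  86.]
```

View pics/w8.png

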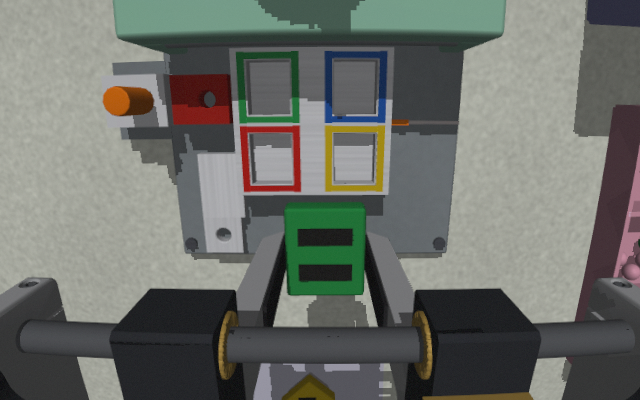

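The view shows the green block in hand at (325,250), all four sockets empty, and the pin at (128,100). The socket readings agree with the earlier ones to 0.5 mm. I'll use the motif as an independent check on the block's in-hand offset.

```bash
cat >> h.py <<'E'
def motif(s,k,zt):
    m=cv2.inRange(cv2.cvtColor(s['img'],cv2.COLOR_BGR2HSV),*HS[k])
    c=max((c for c in cv2.findContours(m,cv2.RETR_EXTERNAL,cv2.CHAIN_APPROX_NONE)[0] if cv2.contourArea(c)<9000),key=cv2.contourArea)
    f=np.zeros_like(m); cv2.drawContours(f,[cv2.convexHull(c)],-1,255,-1); f=cv2.erode(f,np.ones((5,5)))
    d=f&(s['img'].max(2)<45).astype(np.uint8)*255
    ys,xs=np.where(d>0); q=np.c_[xs,ys]; r=cv2.minAreaRect(q.astype(np.float32)); return np.array(r[0]),atz(s,r[0],zt)[0],len(xs)
E
python3 - <<'E'
from h import *
s=snap('wrist'); T=tool()
for z in (.0089,.012):
    a=motif(s,'green',T[2,3]-z); print(a[0],((a[1]-T[:3,3])@T[:3,:3]*1000).round(2),a[2])
import pickle
w=pickle.load(open('w6.pkl','rb')); w['img']=cv2.imread('pics/w7.png'); 
P=np.eye(4);P[:3,:3]=R.from_euler('xyz',[3.14,0,3.1164]).as_matrix();P[:3,3]=[.5311,-.2537,.2562]; w['E']=P@w['hand_eye']
for k in HS:
    print(k,[motif(w,k,z)[1][:2].round(4) for z in (.026,.023)],[ (r[0].round(4),r[1]) for r in rects(w,k,.026) if r[0][1]<0])
E
```

```text
[324.5 254.5] [ 1.67 -0.25  8.9 ] 1690
[324.5 254.5] [ 0.26 -0.25 12.  ] 1690
red [array([ 0.4474, -0.1877]), array([ 0.4473, -0.1872])] [(array([ 0.4476, -0.188 ]), [40.72747802734375, 48.93317794799805])]
yellow [array([ 0.3272, -0.6036]), array([ 0.3263, -0.6063])] [(array([ 0.5685, -0.1944]), [41.52408218383789, 49.72610855102539])]
green [array([ 0.5792, -0.3252]), array([ 0.5802, -0.3258])] [(array([ 0.5775, -0.3241]), [42.48556900024414, 49.7452392578125])]
blue [array([ 0.4361, -0.3527]), array([ 0.436 , -0.3535])] [(array([ 0.4369, -0.3512]), [41.443389892578125, 50.83430480957031])]
```

Run:
```python
from h import *
go([.5540,.1493,.10],np.radians(88.45))
```

```text
mm [ 89.5 -46.1  84.1] deg [-0.01  0.04 -0.29] at [0.5973 0.0585 0.1842] yaw 1.5387
```

Call:
servo_tool --commands '[0.05,-0.025,0.03,0,0,-0.3,0.02,0.0895,-0.046,0.07,0,0,-0.3,0.02,0.0895,-0.046,0.084,0,0,-0.3,0.02,0.0895,-0.046,0.084,0,0,-0.3,0.02,0.0895,-0.046,0.084,0,0,-0.3,0.02]'

```text
time: 29.05
tool_pos: [0.5559, 0.1484, 0.1019]
ee_rot: [3.138, -0.0, 1.542]
wrist_force: [-0.8, 0.9, 0.1]
width: 0.0416
finger_force: 30.0
```

Run:
```python
from h import *
go([.5540,.1493,.0729],np.radians(88.45))
s=snap('wrist')
for _ in range(4): snap('wrist'); go([.5540,.1493,.0729],np.radians(88.45))
```

```text
mm [ 0.8 -2.  29. ] deg [ 0.18 -0.01 -0.08] at [0.5559 0.1484 0.1019] yaw 1.5423
mm [ 0.4 -1.9 29.2] deg [ 0.2  -0.03 -0.05] at [0.5558 0.1488 0.1021] yaw 1.5428
mm [ 0.2 -1.7 29. ] deg [ 0.18 -0.03 -0.04] at [0.5556 0.149  0.1019] yaw 1.5431
mm [ 0.  -1.4 28.8] deg [ 0.15 -0.03 -0.01] at [0.5553 0.1492 0.1017] yaw 1.5435
mm [-0.2 -1.1 28.5] deg [ 0.11 -0.02  0.  ] at [0.555  0.1494 0.1014] yaw 1.5438
```

Call:
servo_tool --commands '[0,0,0.01,0,0,0,0.02,0,0,0.014,0,0,0,0.02,0,0,0.014,0,0,0,0.02,0,0,0.014,0,0,0,0.02,0,0,0.014,0,0,0,0.02]'

```text
time: 29.92
tool_pos: [0.5543, 0.15, 0.0866]
ee_rot: [3.141, -0.0, 1.545]
wrist_force: [0.1, -0.2, 0.1]
width: 0.0418
finger_force: 30.0
```

Run:
```python
from h import *
go([.5540,.1493,.0729],np.radians(88.45)); print(robot.get_obs()['wrist_force'])
for i in range(3): snap('wrist')
go([.5540,.1493,.0729],np.radians(88.45)); print(robot.get_obs()['wrist_force'])
```

```text
mm [-0.7 -0.3 13.7] deg [ 0.03 -0.01  0.07] at [0.5543 0.15   0.0866] yaw 1.545
[ 0.10914411 -0.16031868  0.1196974 ]
mm [-0.7 -0.2 13.6] deg [ 0.03 -0.01  0.07] at [0.5542 0.15   0.0865] yaw 1.545
[ 0.47124846  0.56553049 -1.1376239 ]
```

Settled. Correcting by -0.5 mm and inserting.

Call:
servo_tool --commands '[-0.0006,-0.0002,0.003,0,0,0,0.02,-0.0006,-0.0002,0.006,0,0,0,0.02,-0.0006,-0.0002,0.009,0,0,0,0.02,-0.0006,-0.0002,0.012,0,0,0,0.02,-0.0006,-0.0002,0.014,0,0,0,0.02,-0.0006,-0.0002,0.014,0,0,0,0.02]'

```text
time: 30.82
tool_pos: [0.5539, 0.1494, 0.0729]
ee_rot: [3.141, -0.0, 1.545]
wrist_force: [-1.2, -0.7, 2.3]
width: 0.0415
finger_force: 30.0
```

Call:
servo_tool --commands '[0,0,0,0,0,0,0.055,0,0,0,0,0,0,0.055,0,0,-0.02,0,0,0,0.055,0,0,-0.07,0,0,0,0.055,0,0,-0.11,0,0,0,0.07,0,0,-0.11,0,0,0,0.07]'

```text
time: 31.58
tool_pos: [0.5562, 0.1498, 0.1868]
ee_rot: [3.133, -0.002, 1.545]
wrist_force: [-0.1, 0.4, 0.6]
width: 0.0689
finger_force: 0.0
```

Run:
```python
from h import *
s=snap('wrist')
for k in HS:
    for r in rects(s,k,.05): print(k,r[0].round(4),np.round(r[1],1),round(r[2],1),r[3].round())
print(motif(s,'green',.064))
go([.4364,-.352,.157],np.radians(54))
```

```text
red [0.5524 0.0926] [48.5 54.7] 88.3 [321. 253.]
red [0.4969 0.1458] [40.8 47.5] -1.6 [255. 200.]
yellow [0.6221 0.0904] [48.8 54.8] 88.2 [391. 247.]
green [0.5538 0.1475] [48.4 51.4] 88.4 [321. 195.]
blue [0.6237 0.1468] [48.3 50.8] 88.6 [401. 198.]
(array([320.5, 197.5]), array([0.55377616, 0.15009088, 0.064     ]), 667)
mm [-504.4 -105.5   26. ] deg [ 0.2  -0.11 34.52] at [0.5549 0.1495 0.1838] yaw 1.5449
```

Call:
servo_tool --commands '[-0.06,-0.0126,0,0,0,4,0.07,-0.12,-0.025,0,0,0,8,0.07,-0.18,-0.038,0,0,0,12,0.07,-0.24,-0.05,0,0,0,16,0.07,-0.3,-0.063,0,0,0,20,0.07,-0.36,-0.075,0,0,0,24,0.07,-0.42,-0.088,0,0,0,28,0.07,-0.48,-0.1,0.01,0,0,32,0.07,-0.5045,-0.1055,0.026,0,0,34.5,0.07,-0.5045,-0.1055,0.026,0,0,34.5,0.07]'

```text
time: 32.88
tool_pos: [0.433, -0.3523, 0.1516]
ee_rot: [-3.133, -0.001, 0.94]
wrist_force: [-0.6, 0.1, 0.5]
width: 0.0701
finger_force: 0.0
```

Call:
servo_tool --commands '[0,0,0,0,0,0,0.07,0,0,0,0,0,0,0.07,0,0,0,0,0,0,0.07]'

```text
time: 33.25
tool_pos: [0.436, -0.3514, 0.157]
ee_rot: [3.14, 0.0, 0.945]
wrist_force: [0.2, -0.5, -0.3]
width: 0.0701
finger_force: 0.0
```

Run:
```python
from h import *
s=snap('wrist')
for k in HS:
    for r in rects(s,k,.026): print(k,r[0].round(4),np.round(r[1],1),round(r[2],1),r[3].round())
m=motif(s,'blue',.026); print(m)
go([*m[1][:2],.0345],np.radians(54))
```

```text
red [ 0.4477 -0.1887] [40.9 48.7] -62.4 [215.  25.]
blue [ 0.4374 -0.3514] [40.8 50.2] 54.0 [326. 194.]
(array([325.74905396, 196.27171326]), array([ 0.43618038, -0.35288749,  0.026     ]), 508)
mm [ -0.9   0.8 122.4] deg [0.07 0.   0.11] at [ 0.436  -0.3516  0.1569] yaw 0.9443
```

Call:
servo_tool --commands '[-0.0009,0.0006,0.06,0,0,0,0.07,-0.0009,0.0006,0.1,0,0,0,0.07,-0.0009,0.0006,0.122,0,0,0,0.07,-0.0009,0.0006,0.122,0,0,0,0.07,-0.0009,0.0006,0.122,0,0,0,0.07,-0.0009,0.0006,0.122,0,0,0,0.02,-0.0009,0.0006,0.122,0,0,0,0.02,-0.0009,0.0006,0.122,0,0,0,0.02,-0.0009,0.0006,0.122,0,0,0,0.02]'

```text
time: 34.42
tool_pos: [0.4356, -0.3536, 0.0348]
ee_rot: [3.141, 0.0, 0.943]
wrist_force: [0.1, 0.1, 1.6]
width: 0.0415
finger_force: 30.0
```

Call:
servo_tool --commands '[0,0,-0.04,0,0,0,0.02,0,0,-0.09,0,0,0,0.02,0,0,-0.12,0,0,-8,0.02,0,0,-0.12,0,0,-18,0.02,0,0,-0.12,0,0,-28,0.02,0,0,-0.12,0,0,-34.4,0.02,0,0,-0.12,0,0,-34.4,0.02,0,0,-0.12,0,0,-34.4,0.02,0,0,-0.12,0,0,-34.4,0.02]'

```text
time: 35.55
tool_pos: [0.4353, -0.3533, 0.1541]
ee_rot: [-3.141, -0.0, 1.542]
wrist_force: [-0.4, -0.2, -1.4]
width: 0.0416
finger_force: 30.0
```

Run:
```python
from h import *
s=snap('wrist'); T=tool()
a=motif(s,'blue',T[2,3]-.009); print(a[0],((a[1]-T[:3,3])@T[:3,:3]*1000).round(2),a[2])
go([.6237,.1485,.10],np.radians(88.45))
```

```text
[325.  254.5] [0.74 0.08 9.  ] 1409
mm [506.9 174.1  54.2] deg [-0.   -0.01 -0.07] at [ 0.4353 -0.3533  0.1542] yaw 1.5425
```

Call:
servo_tool --commands '[0.059,0.02,0,0,0,0,0.02,0.118,0.04,0,0,0,0,0.02,0.177,0.06,0,0,0,0,0.02,0.236,0.08,0,0,0,0,0.02,0.295,0.1,0,0,0,0,0.02,0.354,0.12,0,0,0,0,0.02,0.413,0.142,0,0,0,0,0.02,0.472,0.164,0,0,0,0,0.02,0.5062,0.174,0.02,0,0,0,0.02,0.5062,0.174,0.06,0,0,0,0.02]'

```text
time: 36.85
tool_pos: [0.6264, 0.1515, 0.0972]
ee_rot: [3.133, -0.002, 1.547]
wrist_force: [0.7, -0.2, -0.2]
width: 0.0418
finger_force: 30.0
```

Call:
servo_tool --commands '[0,0,0.007,0,0,0,0.02,0,0,0.007,0,0,0,0.02,0,0,0.007,0,0,0,0.02,0,0,0.007,0,0,0,0.02]'

```text
time: 37.35
tool_pos: [0.6238, 0.1474, 0.0888]
ee_rot: [3.139, -0.0, 1.542]
wrist_force: [-0.4, 1.7, -0.2]
width: 0.0417
finger_force: 30.0
```

Run:
```python
from h import *
for i in range(3): snap('wrist')
go([.6237,.1477,.0728],np.radians(88.45)); print(robot.get_obs()['wrist_force'])
```

```text
mm [ 0.1  0.2 15.3] deg [ 0.06 -0.02 -0.06] at [0.6235 0.1476 0.0881] yaw 1.5427
[ 0.63298925 -0.280353   -0.58445406]
```

Call:
servo_tool --commands '[0.0002,0.0002,0.005,0,0,0,0.02,0.0002,0.0002,0.008,0,0,0,0.02,0.0002,0.0002,0.011,0,0,0,0.02,0.0002,0.0002,0.0145,0,0,0,0.02,0.0002,0.0002,0.0155,0,0,0,0.02,0.0002,0.0002,0.0155,0,0,0,0.02]'

```text
time: 38.25
tool_pos: [0.6236, 0.1496, 0.0758]
ee_rot: [3.14, -0.003, 1.544]
wrist_force: [-4.7, 1.7, 12.0]
width: 0.0417
finger_force: 30.0
```

Call:
servo_tool --commands '[0.0018,0.0,-0.001,0,0,0,0.02,0.0018,-0.0005,0.0,0,0,0,0.02,0.0018,-0.0005,0.001,0,0,0,0.02,0.0018,-0.0005,0.001,0,0,0,0.02]'

```text
time: 38.75
tool_pos: [0.6236, 0.1504, 0.0748]
ee_rot: [3.139, -0.001, 1.543]
wrist_force: [-3.9, -0.0, 12.0]
width: 0.0419
finger_force: 30.0
```

Call:
servo_tool --commands '[0,-0.0008,0,0,0,0,0.02,0,-0.0015,0,0,0,0,0.02,0,-0.0015,0,0,0,0,0.02,0,-0.0015,0,0,0,0,0.02]'

```text
time: 39.25
tool_pos: [0.6234, 0.1504, 0.0749]
ee_rot: [3.135, -0.001, 1.543]
wrist_force: [-1.9, 0.7, 10.0]
width: 0.0419
finger_force: 30.0
```

Run:
```python
from h import *
o=robot.get_obs(); print(o['wrist_force'].round(2),o['wrist_torque'].round(3),o['tool_pos'].round(4),o['ee_rot'])
s=snap('wrist'); cv2.imwrite('pics/w9.png',s['img'])
for k in HS:
    for r in rects(s,k,.05): print(k,r[0].round(4),np.round(r[1],1),round(r[2],1),r[3].round())
```

```text
[-1.88  0.73  9.99] [-0.232  0.371 -0.044] [0.6234 0.1504 0.0749] [ 3.13542532e+00 -1.18279611e-03  1.54345303e+00]
red [0.4996 0.1471] [41.6 48.3] -1.5 [114. 253.]
yellow [0.6213 0.066 ] [ 5.5 48.6] -0.9 [325. 367.]
yellow [0.6228 0.1073] [22.2 49.3] -1.8 [326. 305.]
green [0.5526 0.1441] [45.  51.4] -1.5 [200. 253.]
blue [0.6237 0.1428] [43.6 49.2] -1.8 [325. 254.]
```

View pics/w9.png

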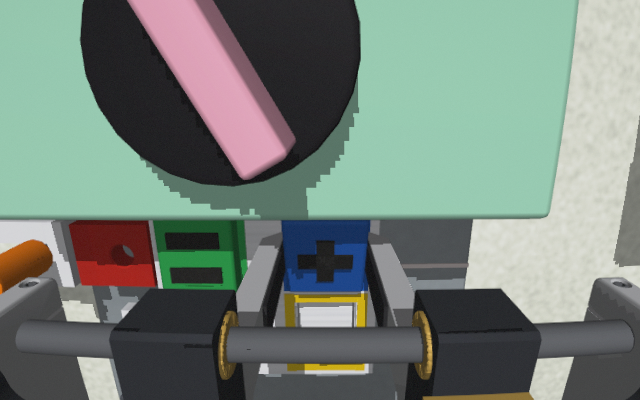

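Blue (325,254) is nearly in, with about 2 mm still to go and binding slightly. I'll release it so it can align itself, then press on its top with closed fingers.

Call:
servo_tool --commands '[0.0005,0,-0.002,0,0,0,0.02,0.0005,0,-0.002,0,0,0,0.05,0.0005,0,-0.002,0,0,0,0.055,0.0005,0,-0.002,0,0,0,0.055,0.0005,0,-0.002,0,0,0,0.055,0.0005,0,-0.05,0,0,0,0.055,0.0005,0,-0.1,0,0,0,0.055,0.0005,0,-0.1,0,0,0,0.0,0.0005,0,-0.1,0,0,0,0.0,0.0005,0,-0.1,0,0,0,0.0]'

```text
time: 40.55
tool_pos: [0.6204, 0.1502, 0.1682]
ee_rot: [-3.137, 0.001, 1.543]
wrist_force: [-0.1, 0.2, -0.7]
width: 0.0285
finger_force: 0.0
```

Run:
```python
from h import *
for i in range(4): snap('wrist')
s=snap('wrist'); cv2.imwrite('pics/w10.png',s['img'])
for k in HS:
    for r in rects(s,k,.064): print(k,r[0].round(4),np.round(r[1],1),round(r[2],1),r[3].round())
for k in ('green','blue'): print(motif(s,k,.064))
go([.6237,.1487,.09],np.radians(88.45))
```

```text
red [0.556 0.101] [46.2 49.1] 88.8 [248. 262.]
red [0.5044 0.1506] [39.1 45.4] -1.2 [179. 206.]
green [0.5572 0.151 ] [46.4 49.4] 88.4 [244. 203.]
blue [0.6238 0.1501] [46.2 47.3] 88.5 [329. 202.]
(array([244.58233643, 202.64587402]), array([0.55782136, 0.15270575, 0.064     ]), 765)
(array([328.04916382, 205.95903015]), array([0.62319043, 0.1481926 , 0.064     ]), 573)
mm [-1.6  2.8 79.7] deg [-0.1   0.01 -0.03] at [0.6211 0.1504 0.1697] yaw 1.5432
```

Call:
servo_tool --commands '[0,0,0,0,0,0,0.0,0,0,0,0,0,0,0.0,0,0,0,0,0,0,0.0]'

```text
time: 41.18
tool_pos: [0.6215, 0.1504, 0.1709]
ee_rot: [3.141, -0.0, 1.543]
wrist_force: [-0.4, -0.0, 0.9]
width: 0.0006
finger_force: 0.0
```

Run:
```python
from h import *
s=snap('wrist'); cv2.imwrite('pics/w10.png',s['img'])
for k in ('red','yellow'):
    for r in rects(s,k,.05): print(k,r[0].round(4),np.round(r[1],1),round(r[2],1),r[3].round())
for k in ('green','blue'): print(motif(s,k,.064))
go([.6237,.1487,.09],np.radians(88.45))
c=s['img'][150:310,190:420]; cv2.imwrite('pics/w10c.png',cv2.resize(c,None,fx=3.4,fy=3.4,interpolation=cv2.INTER_CUBIC))
```

```text
red [0.5524 0.0928] [48.5 54. ] 88.6 [247. 262.]
red [0.4981 0.1454] [39.5 47.8] -1.3 [179. 208.]
yellow [0.6462 0.1014] [10.5 36.5] -74.0 [353. 250.]
(array([244.26861572, 201.4471283 ]), array([0.55817854, 0.15342887, 0.064     ]), 796)
(array([327.04483032, 205.96203613]), array([0.62326274, 0.14787483, 0.064     ]), 591)
mm [-1.7  2.2 80.9] deg [ 0.01 -0.01 -0.04] at [0.6215 0.1504 0.1709] yaw 1.5431
```

View pics/w10c.png

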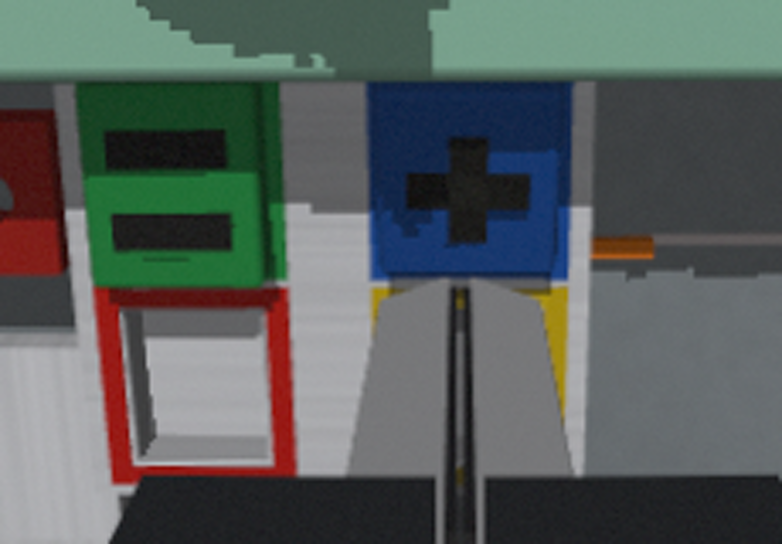

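The crop shows the green motif centred at (240,206) and the blue one at (328,206). Both blocks look seated or nearly so, and the pointer (373,222) is level with the white line. I'll press down on blue with closed fingers.

Call:
servo_tool --commands '[-0.0017,0.0022,0.05,0,0,0,0.0,-0.0017,0.0022,0.075,0,0,0,0.0,-0.0017,0.0022,0.082,0,0,0,0.0,-0.0017,0.0022,0.085,0,0,0,0.0,-0.0017,0.0022,0.087,0,0,0,0.0,-0.0017,0.0022,0.087,0,0,0,0.0]'

```text
time: 41.98
tool_pos: [0.6235, 0.1487, 0.0907]
ee_rot: [3.139, -0.0, 1.544]
wrist_force: [-10.5, -2.2, 20.6]
width: 0.0009
finger_force: 10.3
```

Call:
servo_tool --commands '[0,0,-0.03,0,0,0,0.0,0.0005,-0.035,-0.03,0,0,0,0.0,0.0005,-0.0697,-0.03,0,0,0,0.0,0.0005,-0.0697,-0.01,0,0,0,0.0,0.0005,-0.0697,-0.002,0,0,0,0.0,0.0005,-0.0697,0,0,0,0,0.0,0.0005,-0.0697,0,0,0,0,0.0]'

```text
time: 42.85
tool_pos: [0.5545, 0.1511, 0.084]
ee_rot: [3.141, -0.0, 1.543]
wrist_force: [0.1, 0.1, 0.2]
width: 0.0003
finger_force: 0.0
```

Green is fully home: there is no contact at its top height. Blue sits about 6 mm proud, so I'll look at it from straight above, regrip it and re-seat it.

Call:
servo_tool --commands '[0,0,-0.05,0,0,0,0.06,-0.05,0.035,-0.09,0,0,0,0.06,-0.09,0.07,-0.09,0,0,0,0.06,-0.09,0.07,-0.09,0,0,0,0.06,-0.09,0.07,-0.09,0,0,0,0.06,-0.09,0.07,-0.09,0,0,0,0.06]'

```text
time: 43.6
tool_pos: [0.6207, 0.0604, 0.1735]
ee_rot: [-3.141, -0.0, 1.545]
wrist_force: [-0.1, 0.2, -0.7]
width: 0.057
finger_force: 0.0
```

Run:
```python
from h import *
for i in range(2): snap('wrist')
s=snap('wrist'); T=tool(); print(T[:3,3].round(4),robot.get_obs()['ee_rot'].round(4)); cv2.imwrite('pics/w11.png',s['img'])
p=proj(s,[[.6237,.1487,.05],[.6237,.1487,.064],[.6237,.1487,.070],[.554,.1505,.064]]); print(p.round(1))
x0,y0=(p[0]-[55,55]).astype(int)
c=s['img'][max(y0,0):y0+110,x0-90:x0+110]; print(x0-90,max(y0,0)); cv2.imwrite('pics/w11c.png',cv2.resize(cv2.convertScaleAbs(c,alpha=1.7),None,fx=4,fy=4,interpolation=cv2.INTER_CUBIC))
```

```text
[0.6209 0.0603 0.1737] [-3.1412e+00 -2.0000e-04  1.5447e+00]
[[325.5  86.7]
 [325.5  86. ]
 [325.6  85.6]
 [230.8  86.7]]
180 31
```

View pics/w11c.png

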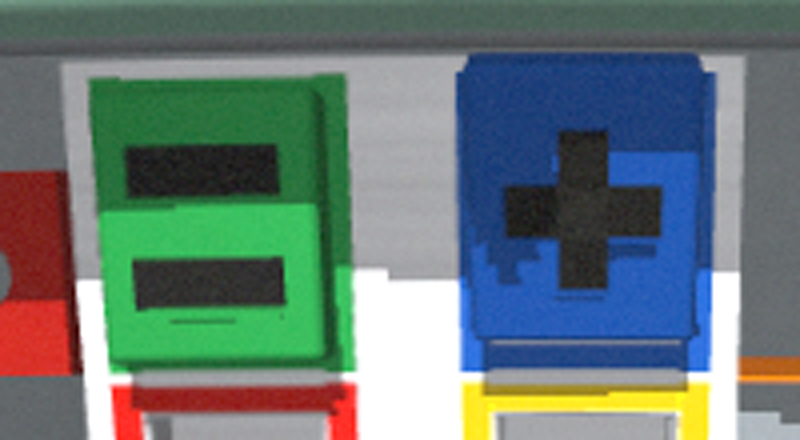

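Run:
```python
from h import *
s=snap('wrist')
for k in HS:
    for r in rects(s,k,.05): print(k,r[0].round(4),np.round(r[1],1),round(r[2],1),r[3].round())
f=lambda x,y:(180+x/4,31+y/4)
for n,q,z in [('blue motif',(583,210.5),.0705),('green motif',(206,228),.065),('blue top far',(583,55),.07),('blue near',(583,338),.07),('green far',(206,78),.064),('green near',(206,357),.064),('collar blue low',(585,370),.05),('collar blue L',(461,300),.05),('collar blue R',(713,300),.05),('blue L',(470,300),.07),('blue R',(698,300),.07),('pointer',(770,370),.05)]:
    print(n,atz(s,f(*q),z)[0].round(4))
go([.6237,.1512,.12],np.radians(88.45))
```

```text
red [0.5524 0.0926] [48.6 55.2] 88.5 [240. 160.]
red [0.498  0.1435] [38.9 47.7] -1.3 [166.  98.]
yellow [ 0.5782 -0.1404] [23.5 46. ] -0.8 [288. 394.]
yellow [0.6225 0.0909] [48.8 55.6] 88.5 [326. 160.]
green [0.9067 0.0028] [12.6 17. ] -75.8 [634. 249.]
green [0.5539 0.1504] [48.9 54.7] 88.2 [236.  86.]
blue [0.6241 0.1504] [48.8 58.9] 88.5 [326.  84.]
blue motif [0.624  0.15   0.0705]
green motif [0.5548 0.1494 0.065 ]
blue top far [0.6247 0.1764 0.07  ]
blue near [0.6234 0.1276 0.07  ]
green far [0.5567 0.1757 0.064 ]
green near [0.5525 0.1261 0.064 ]
collar blue low [0.6236 0.1206 0.05  ]
collar blue L [0.5998 0.1347 0.05  ]
collar blue R [0.6489 0.1334 0.05  ]
blue L [0.6031 0.1349 0.07  ]
blue R [0.6444 0.1338 0.07  ]
pointer [0.6601 0.1197 0.05  ]
mm [91.1  0.3 53.8] deg [-0.01 -0.01  0.05] at [0.621  0.0601 0.1738] yaw 1.5446
```

Call:
servo_tool --commands '[0.05,0.0003,0,0,0,0,0.058,0.0905,0.0003,0.03,0,0,0,0.058,0.0905,0.0003,0.07,0,0,0,0.058,0.0905,0.0003,0.095,0,0,0,0.058,0.0905,0.0003,0.095,0,0,0,0.058,0.0905,0.0003,0.095,0,0,0,0.058,0.0905,0.0003,0.095,0,0,0,0.02,0.0905,0.0003,0.095,0,0,0,0.02,0.0905,0.0003,0.095,0,0,0,0.02,0.0905,0.0003,0.095,0,0,0,0.02]'

```text
time: 45.05
tool_pos: [0.625, 0.1496, 0.0803]
ee_rot: [3.139, -0.0, 1.543]
wrist_force: [-0.9, -0.1, 5.6]
width: 0.0416
finger_force: 30.0
```

Call:
servo_tool --commands '[0,0,-0.012,0,0,0,0.02,0,0,-0.02,0,0,0,0.02,0,0,-0.02,0,0,0,0.02,0,0,-0.02,0,0,0,0.02,0,0,-0.02,0,0,0,0.02]'

```text
time: 45.68
tool_pos: [0.6239, 0.1496, 0.0981]
ee_rot: [-3.14, 0.0, 1.543]
wrist_force: [0.1, 0.0, -1.2]
width: 0.0419
finger_force: 30.0
```

Run:
```python
from h import *
s=snap('wrist'); T=tool(); h=cv2.cvtColor(s['img'],cv2.COLOR_BGR2HSV); cv2.imwrite('pics/w12.png',s['img'])
a=motif(s,'blue',T[2,3]-.009); print(a[0],((a[1]-T[:3,3])@T[:3,:3]*1000).round(2),a[2])
for c in (300,350): print(c,[(r,*h[r,c].tolist()) for r in list(range(195,225,2))+list(range(280,302,2))])
print([(r,h[r,325,2]) for r in range(225,290,2)])
go([.6237,.1477,.0728],np.radians(88.45)); print(robot.get_obs()['ee_rot'])
```

```text
[324.70489502 254.75408936] [ 0.6  -0.08  9.  ] 1133
300 [(195, 75, 59, 113), (197, 76, 60, 111), (199, 76, 65, 102), (201, 74, 58, 96), (203, 108, 203, 78), (205, 110, 181, 79), (207, 110, 183, 81), (209, 108, 198, 81), (211, 108, 207, 80), (213, 109, 198, 81), (215, 109, 184, 94), (217, 107, 210, 91), (219, 109, 198, 90), (221, 109, 195, 89), (223, 110, 192, 89), (280, 109, 203, 133), (282, 109, 202, 134), (284, 109, 202, 135), (286, 113, 28, 83), (288, 90, 6, 86), (290, 130, 9, 88), (292, 150, 3, 82), (294, 105, 6, 81), (296, 150, 3, 80), (298, 120, 3, 85), (300, 150, 3, 84)]
350 [(195, 75, 64, 195), (197, 74, 65, 188), (199, 75, 62, 148), (201, 75, 64, 112), (203, 107, 203, 78), (205, 109, 193, 78), (207, 109, 198, 80), (209, 109, 197, 101), (211, 109, 201, 160), (213, 109, 205, 162), (215, 109, 190, 187), (217, 109, 197, 167), (219, 109, 204, 135), (221, 109, 204, 136), (223, 109, 206, 136), (280, 109, 196, 135), (282, 109, 196, 135), (284, 109, 203, 136), (286, 113, 25, 82), (288, 120, 3, 83), (290, 135, 6, 83), (292, 120, 6, 85), (294, 135, 6, 82), (296, 120, 6, 80), (298, 120
[... 166 characters left out ...]
 np.uint8(31)), (239, np.uint8(34)), (241, np.uint8(30)), (243, np.uint8(28)), (245, np.uint8(36)), (247, np.uint8(35)), (249, np.uint8(33)), (251, np.uint8(39)), (253, np.uint8(40)), (255, np.uint8(36)), (257, np.uint8(38)), (259, np.uint8(36)), (261, np.uint8(40)), (263, np.uint8(33)), (265, np.uint8(34)), (267, np.uint8(36)), (269, np.uint8(33)), (271, np.uint8(31)), (273, np.uint8(33)), (275, np.uint8(100)), (277, np.uint8(135)), (279, np.uint8(133)), (281, np.uint8(135)), (283, np.uint8(133)), (285, np.uint8(116)), (287, np.uint8(124)), (289, np.uint8(119))]
mm [-1.9 -0.2 25.4] deg [-0.06  0.01 -0.03] at [0.624  0.1496 0.0982] yaw 1.5432
[-3.14059204e+00  1.37734910e-04  1.54315678e+00]
```

The blue block has pitched about 16° in the grip: its top face spans rows 214–285 where green's spanned 208–294. I'll set it back on the mat to level it and regrasp.

Call:
servo_tool --commands '[0,0,-0.05,0,0,0,0.02,-0.06,-0.018,-0.05,0,0,0,0.02,-0.12,-0.036,-0.05,0,0,0,0.02,-0.18,-0.054,-0.05,0,0,0,0.02,-0.24,-0.072,-0.05,0,0,0,0.02,-0.3,-0.09,-0.05,0,0,0,0.02,-0.36,-0.11,-0.05,0,0,0,0.02,-0.41,-0.135,-0.03,0,0,0,0.02,-0.41,-0.135,0.01,0,0,0,0.02,-0.41,-0.135,0.045,0,0,0,0.02]'

```text
time: 46.98
tool_pos: [0.4772, -0.2574, 0.0526]
ee_rot: [3.141, -0.0, 1.541]
wrist_force: [-0.7, -0.3, -0.8]
width: 0.0417
finger_force: 30.0
```

Call:
servo_tool --commands '[0,0,0.009,0,0,0,0.02,0,0,0.0095,0,0,0,0.02,0,0,0.0095,0,0,0,0.02,0,0,0.0095,0,0,0,0.07,0,0,0.0095,0,0,0,0.07,0,0,0.0095,0,0,0,0.07,0,0,-0.05,0,0,0,0.07,0,0,-0.1,0,0,0,0.07,0,0,-0.105,0,0,0,0.07,0,0,-0.105,0,0,0,0.07]'

```text
time: 48.22
tool_pos: [0.4779, -0.2564, 0.1586]
ee_rot: [3.141, 0.0, 1.543]
wrist_force: [-1.0, 0.3, -0.1]
width: 0.0699
finger_force: 0.0
```

Call:
servo_tool --commands '[0,0,0,0,0,0,0.07,0,0,0,0,0,0,0.07,0,0,0,0,0,0,0.07]'

```text
time: 48.6
tool_pos: [0.4776, -0.2562, 0.1576]
ee_rot: [-3.14, -0.001, 1.543]
wrist_force: [-0.7, 0.5, -0.6]
width: 0.0703
finger_force: 0.0
```

Run:
```python
from h import *
s=snap('wrist'); cv2.imwrite('pics/w13.png',s['img'])
for k in HS:
    for r in rects(s,k,.026): print(k,r[0].round(4),np.round(r[1],1),round(r[2],1),r[3].round())
m=motif(s,'blue',.026); print(m)
for z in (.026,): 
    c=int(m[0][0]); h=cv2.cvtColor(s['img'],cv2.COLOR_BGR2HSV); print([(r,*h[r,c+18,1:].tolist()) for r in list(range(155,172))+list(range(214,226))])
go([*m[1][:2],.0345],np.radians(88.45))
```

```text
red [ 0.4478 -0.1878] [41.1 48.9] -62.1 [286. 114.]
yellow [ 0.5682 -0.194 ] [42.5 49.4] 44.4 [435. 117.]
blue [ 0.4799 -0.2467] [40.8 49.5] 88.4 [327. 183.]
(array([327.50003052, 185.5       ]), array([ 0.47988494, -0.24794617,  0.026     ]), 540)
[(155, 196, 87), (156, 207, 95), (157, 203, 118), (158, 200, 112), (159, 199, 109), (160, 201, 109), (161, 210, 108), (162, 206, 109), (163, 198, 108), (164, 205, 108), (165, 197, 109), (166, 199, 109), (167, 204, 109), (168, 204, 109), (169, 205, 108), (170, 206, 109), (171, 204, 110), (214, 19, 79), (215, 17, 76), (216, 20, 75), (217, 20, 77), (218, 17, 76), (219, 19, 79), (220, 17, 77), (221, 20, 76), (222, 17, 76), (223, 17, 76), (224, 20, 77), (225, 14, 75)]
mm [  8.3   2.1 123.4] deg [-0.07 -0.05 -0.04] at [ 0.4777 -0.2563  0.1579] yaw 1.5431
```

Call:
servo_tool --commands '[-0.06,0.002,0,0,0,0,0.07,-0.07,0.002,0,0,0,0,0.07,-0.07,0.002,0,0,0,0,0.07,-0.07,0.002,0,0,0,0,0.07,-0.07,0.002,0,0,0,0,0.07]'

```text
time: 49.28
tool_pos: [0.4783, -0.3254, 0.1589]
ee_rot: [3.141, -0.0, 1.544]
wrist_force: [-0.1, 0.5, -0.2]
width: 0.0698
finger_force: 0.0
```

Run:
```python
from h import *
for i in range(2): snap('wrist')
s=snap('wrist'); 
for k in HS:
    for r in rects(s,k,.026): print(k,r[0].round(4),np.round(r[1],1),round(r[2],1),r[3].round())
m=motif(s,'blue',.026); print(m)
go([*m[1][:2],.0345],np.radians(88.45))
```

```text
red [ 0.4476 -0.1884] [40.9 48.5] -62.5 [280.  27.]
yellow [ 0.5686 -0.1949] [41.2 49.2] 44.6 [436.  30.]
blue [ 0.48   -0.2478] [40.7 48.6] 88.2 [324. 100.]
(array([324.25003052, 100.74999237]), array([ 0.47997475, -0.24793319,  0.026     ]), 628)
mm [ 77.9  -0.4 124.5] deg [0.02 0.   0.02] at [ 0.4782 -0.3258  0.159 ] yaw 1.5441
```

Call:
servo_tool --commands '[0.05,-0.0002,0.03,0,0,0,0.07,0.078,-0.0002,0.08,0,0,0,0.07,0.078,-0.0002,0.11,0,0,0,0.07,0.078,-0.0002,0.1245,0,0,0,0.07,0.078,-0.0002,0.1245,0,0,0,0.07,0.078,-0.0002,0.1245,0,0,0,0.07,0.078,-0.0002,0.1245,0,0,0,0.02,0.078,-0.0002,0.1245,0,0,0,0.02,0.078,-0.0002,0.1245,0,0,0,0.02,0.078,-0.0002,0.1245,0,0,0,0.02]'

```text
time: 50.68
tool_pos: [0.4802, -0.2487, 0.0346]
ee_rot: [3.141, 0.0, 1.543]
wrist_force: [-0.4, 1.1, 1.7]
width: 0.0413
finger_force: 30.0
```

Call:
servo_tool --commands '[0,0,-0.05,0,0,0,0.02,0,0,-0.1,0,0,0,0.02,0,0,-0.12,0,0,0,0.02,0,0,-0.12,0,0,0,0.02,0,0,-0.12,0,0,0,0.02]'

```text
time: 51.3
tool_pos: [0.4793, -0.248, 0.1524]
ee_rot: [-3.139, -0.002, 1.543]
wrist_force: [-0.5, 0.6, -1.1]
width: 0.0418
finger_force: 30.0
```

```bash
cat >> h.py <<'E'
def inhand(k):
    s=snap('wrist'); s['E']=s['hand_eye']; h=cv2.cvtColor(s['img'],cv2.COLOR_BGR2HSV)
    a=motif(s,k,.009); print('motif px',a[0].round(1),'tool mm',(a[1]*1000).round(2))
    c=310; v=[(r,int(h[r,c,1]),int(h[r,c,2])) for r in range(196,300)]
    m=cv2.inRange(h,*HS[k])[:,[303,347]]; rr=[np.where(m[190:310,i])[0]+190 for i in (0,1)]
    print('rows',[(q.min(),q.max()) for q in rr]); print([(r,int(h[r,303,2]),int(h[r,347,2])) for r in range(200,220,2)])
E
python3 - <<'E'
from h import *
inhand('blue')
go([.6237,.1487,.10],np.radians(88.45))
E
```

```text
motif px [325.  254.5] tool mm [0.68 0.11 9.  ]
rows [(np.int64(202), np.int64(294)), (np.int64(202), np.int64(294))]
[(200, 143, 143), (202, 98, 99), (204, 89, 89), (206, 92, 92), (208, 111, 110), (210, 123, 122), (212, 114, 113), (214, 114, 114), (216, 114, 113), (218, 112, 114)]
mm [400.3 133.8  52.5] deg [-0.19 -0.12 -0.03] at [ 0.479  -0.2479  0.152 ] yaw 1.5432
```

Call:
servo_tool --commands '[0.05,0.016,0,0,0,0,0.02,0.1,0.033,0,0,0,0,0.02,0.15,0.05,0,0,0,0,0.02,0.2,0.066,0,0,0,0,0.02,0.25,0.083,0,0,0,0,0.02,0.3,0.1,0,0,0,0,0.02,0.35,0.116,0,0,0,0,0.02,0.38,0.128,0,0,0,0,0.02,0.395,0.133,0,0,0,0,0.02,0.3995,0.1338,0.02,0,0,0,0.02]'

```text
time: 52.6
tool_pos: [0.6257, 0.1475, 0.1344]
ee_rot: [3.139, -0.0, 1.544]
wrist_force: [0.3, -0.6, -0.6]
width: 0.0411
finger_force: 30.0
```

Call:
servo_tool --commands '[0,0,0.03,0,0,0,0.02,0,0,0.043,0,0,0,0.02,0,0,0.043,0,0,0,0.02,0,0,0.043,0,0,0,0.02,0,0,0.043,0,0,0,0.02,0,0,0.043,0,0,0,0.02,0,0,0.043,0,0,0,0.02,0,0,0.043,0,0,0,0.02]'

```text
time: 53.6
tool_pos: [0.6249, 0.1472, 0.0914]
ee_rot: [3.141, -0.0, 1.543]
wrist_force: [0.1, -0.4, -0.2]
width: 0.0417
finger_force: 30.0
```

Run:
```python
from h import *
inhand('blue')
go([.6237,.1480,.0728],np.radians(88.45)); print(robot.get_obs()['wrist_force'])
```

```text
motif px [325.  254.5] tool mm [0.68 0.11 9.  ]
rows [(np.int64(203), np.int64(294)), (np.int64(203), np.int64(294))]
[(200, 97, 111), (202, 77, 81), (204, 70, 71), (206, 74, 73), (208, 82, 82), (210, 93, 92), (212, 93, 95), (214, 95, 94), (216, 95, 96), (218, 94, 113)]
mm [ 0.8 -1.1 18.5] deg [ 0.   -0.01 -0.03] at [0.6248 0.1472 0.0913] yaw 1.5432
[0.14017849 0.01343964 0.18789489]
```

Call:
servo_tool --commands '[0.0006,-0.0011,0.005,0,0,0,0.02,0.0006,-0.0011,0.005,0,0,0,0.02,0.0006,-0.0011,0.005,0,0,0,0.02,0.0006,-0.0011,0.007,0,0,0,0.02,0.0006,-0.0011,0.0085,0,0,0,0.02,0.0006,-0.0011,0.0085,0,0,0,0.02]'

```text
time: 54.4
tool_pos: [0.6236, 0.1477, 0.0825]
ee_rot: [-3.141, -0.0, 1.543]
wrist_force: [-0.3, 0.5, -1.8]
width: 0.0414
finger_force: 30.0
```

Call:
servo_tool --commands '[0,0,0.002,0,0,0,0.02,0,0,0.004,0,0,0,0.02,0,0,0.004,0,0,0,0.02]'

```text
time: 54.78
tool_pos: [0.6235, 0.1478, 0.0784]
ee_rot: [-3.141, 0.0, 1.543]
wrist_force: [0.0, -0.0, -1.2]
width: 0.0416
finger_force: 30.0
```

Call:
servo_tool --commands '[0,0,0.002,0,0,0,0.02,0,0,0.004,0,0,0,0.02,0,0,0.0056,0,0,0,0.02,0,0,0.0056,0,0,0,0.02]'

```text
time: 55.28
tool_pos: [0.6236, 0.1477, 0.0729]
ee_rot: [-3.141, 0.0, 1.543]
wrist_force: [-0.2, 0.1, -0.6]
width: 0.0417
finger_force: 30.0
```

Blue went home without force. Releasing it and going for yellow.

Call:
servo_tool --commands '[0,0,0,0,0,0,0.055,0,0,0,0,0,0,0.055,0,0,-0.02,0,0,0,0.055,0,0,-0.07,0,0,0,0.055,0,0,-0.09,0,0,0,0.07,0,0,-0.09,0,0,0,0.07]'

```text
time: 56.02
tool_pos: [0.6255, 0.1481, 0.1678]
ee_rot: [3.134, -0.001, 1.543]
wrist_force: [-0.4, -0.2, -0.7]
width: 0.0691
finger_force: 0.0
```

Run:
```python
from h import *
s=snap('wrist')
m=motif(s,'blue',.064); print(m)
go([.5684,-.1947,.157],np.radians(44.4))
```

```text
(array([320.75003052, 203.75001526]), array([0.62317364, 0.14851679, 0.064     ]), 626)
mm [-344.   -46.6    7.8] deg [ 0.17 -0.11 44.02] at [0.6244 0.1479 0.1652] yaw 1.5432
```

Call:
servo_tool --commands '[-0.055,-0.008,0,0,0,6,0.07,-0.11,-0.015,0,0,0,12,0.07,-0.165,-0.023,0,0,0,18,0.07,-0.22,-0.03,0,0,0,26,0.07,-0.275,-0.038,0,0,0,34,0.07,-0.33,-0.045,0.004,0,0,42,0.07,-0.344,-0.0466,0.0078,0,0,44,0.07,-0.344,-0.0466,0.0078,0,0,44,0.07,-0.344,-0.0466,0.0078,0,0,44,0.07,-0.344,-0.0466,0.0078,0,0,44,0.07]'

```text
time: 57.32
tool_pos: [0.5681, -0.1932, 0.1555]
ee_rot: [-3.142, -0.0, 0.778]
wrist_force: [0.6, -0.5, -0.1]
width: 0.0698
finger_force: 0.0
```

Run:
```python
from h import *
for i in range(4): snap('wrist')
s=snap('wrist')
for k in HS:
    for r in rects(s,k,.026): print(k,r[0].round(4),np.round(r[1],1),round(r[2],1),r[3].round())
m=motif(s,'yellow',.026); print(m)
go([*m[1][:2],.0345],np.radians(44.4))
```

```text
red [ 0.4435 -0.1651] [11.4 44.3] 9.9 [210. 267.]
yellow [ 0.5703 -0.1934] [41.1 49.9] 44.4 [326. 192.]
(array([326.25003052, 194.75001526]), array([ 0.56929978, -0.19439723,  0.026     ]), 497)
mm [  0.9   1.1 121.1] deg [ 0.01 -0.01  0.08] at [ 0.5679 -0.1942  0.1556] yaw 0.7763
```

Call:
servo_tool --commands '[0.0009,0.001,0.06,0,0,0,0.07,0.0009,0.001,0.1,0,0,0,0.07,0.0009,0.001,0.121,0,0,0,0.07,0.0009,0.001,0.121,0,0,0,0.07,0.0009,0.001,0.121,0,0,0,0.07,0.0009,0.001,0.121,0,0,0,0.02,0.0009,0.001,0.121,0,0,0,0.02,0.0009,0.001,0.121,0,0,0,0.02,0.0009,0.001,0.121,0,0,0,0.02]'

```text
time: 58.7
tool_pos: [0.5692, -0.195, 0.0349]
ee_rot: [3.141, -0.0, 0.775]
wrist_force: [-0.1, 0.8, 1.6]
width: 0.0417
finger_force: 30.0
```

Call:
servo_tool --commands '[0,0,-0.04,0,0,0,0.02,0,0,-0.09,0,0,0,0.02,0,0,-0.12,0,0,-8,0.02,0,0,-0.12,0,0,-18,0.02,0,0,-0.12,0,0,-28,0.02,0,0,-0.12,0,0,-38,0.02,0,0,-0.12,0,0,-44,0.02,0,0,-0.12,0,0,-44,0.02,0,0,-0.12,0,0,-44,0.02,0,0,-0.12,0,0,-44,0.02]'

```text
time: 59.95
tool_pos: [0.569, -0.1949, 0.1543]
ee_rot: [-3.141, -0.0, 1.542]
wrist_force: [-0.1, -0.3, -1.1]
width: 0.042
finger_force: 30.0
```

Run:
```python
from h import *
inhand('yellow')
go([.6225,.0904-.0008,.10],np.radians(88.45))
```

```text
motif px [324.8 255.3] tool mm [ 0.26 -0.02  9.  ]
rows [(np.int64(203), np.int64(295)), (np.int64(203), np.int64(295))]
[(200, 139, 138), (202, 128, 119), (204, 105, 106), (206, 110, 109), (208, 118, 118), (210, 151, 151), (212, 141, 141), (214, 137, 134), (216, 136, 137), (218, 136, 136)]
mm [285.9  45.5  54.3] deg [-0.   -0.01 -0.07] at [ 0.569  -0.1949  0.1543] yaw 1.5425
```

Call:
servo_tool --commands '[0.05,0.008,0,0,0,0,0.02,0.1,0.016,0,0,0,0,0.02,0.15,0.024,0,0,0,0,0.02,0.2,0.032,0,0,0,0,0.02,0.25,0.04,0,0,0,0,0.02,0.275,0.044,0,0,0,0,0.02,0.2863,0.0455,0.02,0,0,0,0.02,0.2863,0.0455,0.05,0,0,0,0.02,0.2863,0.0455,0.062,0,0,0,0.02,0.2863,0.0455,0.062,0,0,0,0.02]'

```text
time: 61.25
tool_pos: [0.6213, 0.0891, 0.0904]
ee_rot: [-3.138, 0.0, 1.542]
wrist_force: [-0.4, 0.4, -0.6]
width: 0.0414
finger_force: 30.0
```

Run:
```python
from h import *
for i in range(5): snap('wrist')
inhand('yellow')
go([.6225,.0900,.0729],np.radians(88.45))
```

```text
motif px [325. 255.] tool mm [0.4  0.11 9.  ]
rows [(np.int64(190), np.int64(295)), (np.int64(190), np.int64(295))]
[(200, 120, 121), (202, 127, 132), (204, 155, 156), (206, 160, 160), (208, 173, 175), (210, 218, 218), (212, 205, 205), (214, 199, 199), (216, 198, 199), (218, 200, 199)]
mm [ 0.1 -0.7 20.9] deg [ 0.14 -0.02 -0.05] at [0.6231 0.0899 0.0938] yaw 1.5428
```

Call:
servo_tool --commands '[0.0,-0.0004,0.004,0,0,0,0.02,0.0,-0.0004,0.006,0,0,0,0.02,0.0,-0.0004,0.006,0,0,0,0.02,0.0,-0.0004,0.008,0,0,0,0.02,0.0,-0.0004,0.0095,0,0,0,0.02,0.0,-0.0004,0.0095,0,0,0,0.02]'

```text
time: 62.3
tool_pos: [0.6219, 0.0901, 0.0826]
ee_rot: [-3.141, -0.0, 1.543]
wrist_force: [-0.4, -0.2, -1.0]
width: 0.0418
finger_force: 30.0
```

Call:
servo_tool --commands '[0,0.0004,0.002,0,0,0,0.02,0,0.0004,0.004,0,0,0,0.02,0,0.0004,0.006,0,0,0,0.02,0,0.0004,0.008,0,0,0,0.02,0,0.0004,0.0097,0,0,0,0.02,0,0.0004,0.0097,0,0,0,0.02]'

```text
time: 63.05
tool_pos: [0.6224, 0.0901, 0.0731]
ee_rot: [-3.142, -0.0, 1.543]
wrist_force: [0.0, 0.2, -0.7]
width: 0.0416
finger_force: 30.0
```

Yellow is home. Releasing it and going for red.

Call:
servo_tool --commands '[0,0,0,0,0,0,0.055,0,0,0,0,0,0,0.055,0,0,-0.02,0,0,0,0.055,0,0,-0.07,0,0,0,0.055,0,0,-0.09,0,0,0,0.07,0,0,-0.09,0,0,0,0.07]'

```text
time: 63.8
tool_pos: [0.6242, 0.0902, 0.1676]
ee_rot: [3.134, -0.001, 1.543]
wrist_force: [0.8, 0.2, -0.7]
width: 0.0691
finger_force: 0.0
```

Run:
```python
from h import *
go([.4476,-.1879,.157],np.radians(117.8))
```

```text
mm [-282.8 -168.9    9.2] deg [  0.43   0.07 -29.38] at [0.6242 0.0902 0.1676] yaw 1.5432
```

Call:
servo_tool --commands '[-0.05,-0.03,0,0,0,-4,0.07,-0.1,-0.06,0,0,0,-8,0.07,-0.15,-0.09,0,0,0,-14,0.07,-0.2,-0.12,0,0,0,-20,0.07,-0.25,-0.15,0.004,0,0,-26,0.07,-0.2828,-0.168,0.008,0,0,-29.4,0.07,-0.2828,-0.168,0.008,0,0,-29.4,0.07,-0.2828,-0.168,0.008,0,0,-29.4,0.07,-0.2828,-0.168,0.008,0,0,-29.4,0.07,-0.2828,-0.168,0.008,0,0,-29.4,0.07]'

```text
time: 65.05
tool_pos: [0.4472, -0.1871, 0.1552]
ee_rot: [3.141, -0.0, 2.058]
wrist_force: [-0.5, -0.4, -0.5]
width: 0.07
finger_force: 0.0
```

Run:
```python
from h import *
for i in range(2): snap('wrist')
s=snap('wrist')
for k in HS:
    for r in rects(s,k,.026): print(k,r[0].round(4),np.round(r[1],1),round(r[2],1),r[3].round())
m=motif(s,'red',.026); print(m)
go([*m[1][:2],.0345],np.radians(117.8))
```

```text
red [ 0.4464 -0.1864] [40.8 49.9] -62.2 [325. 194.]
(array([325., 196.]), array([ 0.44739533, -0.18772962,  0.026     ]), 479)
mm [ -0.4   0.3 120.7] deg [ 0.   -0.    0.08] at [ 0.4469 -0.1875  0.1552] yaw 2.0574
```

Call:
servo_tool --commands '[-0.0004,0.0003,0.06,0,0,0,0.07,-0.0004,0.0003,0.1,0,0,0,0.07,-0.0004,0.0003,0.1207,0,0,0,0.07,-0.0004,0.0003,0.1207,0,0,0,0.07,-0.0004,0.0003,0.1207,0,0,0,0.07,-0.0004,0.0003,0.1207,0,0,0,0.02,-0.0004,0.0003,0.1207,0,0,0,0.02,-0.0004,0.0003,0.1207,0,0,0,0.02,-0.0004,0.0003,0.1207,0,0,0,0.02]'

```text
time: 66.32
tool_pos: [0.4474, -0.1884, 0.035]
ee_rot: [3.141, 0.001, 2.056]
wrist_force: [-0.1, 0.8, 1.2]
width: 0.0414
finger_force: 30.0
```

Call:
servo_tool --commands '[0,0,-0.04,0,0,0,0.02,0,0,-0.09,0,0,0,0.02,0,0,-0.12,0,0,8,0.02,0,0,-0.12,0,0,18,0.02,0,0,-0.12,0,0,29.4,0.02,0,0,-0.12,0,0,29.4,0.02,0,0,-0.12,0,0,29.4,0.02,0,0,-0.12,0,0,29.4,0.02]'

```text
time: 67.32
tool_pos: [0.447, -0.1882, 0.1542]
ee_rot: [-3.141, -0.0, 1.545]
wrist_force: [0.0, -0.1, -1.2]
width: 0.0415
finger_force: 30.0
```

Run:
```python
from h import *
inhand('red')
go([.5525,.0924-.0005,.10],np.radians(88.45))
```

```text
motif px [325. 255.] tool mm [0.4  0.11 9.  ]
rows [(np.int64(203), np.int64(294)), (np.int64(203), np.int64(294))]
[(200, 132, 131), (202, 112, 112), (204, 96, 97), (206, 99, 100), (208, 107, 108), (210, 136, 135), (212, 126, 126), (214, 123, 124), (216, 123, 121), (218, 122, 123)]
mm [282.8  98.   54.3] deg [-0.02 -0.01  0.03] at [ 0.447  -0.1882  0.1543] yaw 1.5442
```

Call:
servo_tool --commands '[0.05,0.017,0,0,0,0,0.02,0.1,0.034,0,0,0,0,0.02,0.15,0.051,0,0,0,0,0.02,0.2,0.068,0,0,0,0,0.02,0.25,0.086,0,0,0,0,0.02,0.275,0.095,0,0,0,0,0.02,0.2828,0.098,0.02,0,0,0,0.02,0.2828,0.098,0.05,0,0,0,0.02,0.2828,0.098,0.062,0,0,0,0.02,0.2828,0.098,0.062,0,0,0,0.02]'

```text
time: 68.62
tool_pos: [0.5522, 0.0916, 0.0915]
ee_rot: [-3.139, 0.0, 1.543]
wrist_force: [-1.1, 0.0, -0.1]
width: 0.0418
finger_force: 30.0
```

Call:
servo_tool --commands '[0,0,0,0,0,0,0.02,0,0,0.004,0,0,0,0.02,0,0,0.006,0,0,0,0.02,0,0,0.006,0,0,0,0.02,0,0,0.006,0,0,0,0.02,0,0,0.006,0,0,0,0.02]'

```text
time: 69.38
tool_pos: [0.5529, 0.0918, 0.0866]
ee_rot: [3.141, -0.0, 1.543]
wrist_force: [0.2, 0.3, -0.6]
width: 0.0418
finger_force: 30.0
```

Run:
```python
from h import *
go([.5525,.0919,.0730],np.radians(88.45))
```

```text
mm [ 0.1 -0.4 13.6] deg [ 0.01 -0.01 -0.03] at [0.5529 0.0918 0.0866] yaw 1.5432
```

Call:
servo_tool --commands '[0,-0.0003,0.002,0,0,0,0.02,0,-0.0003,0.004,0,0,0,0.02,0,-0.0003,0.006,0,0,0,0.02,0,-0.0003,0.008,0,0,0,0.02,0,-0.0003,0.01,0,0,0,0.02,0,-0.0003,0.012,0,0,0,0.02,0,-0.0003,0.0135,0,0,0,0.02,0,-0.0003,0.0135,0,0,0,0.02]'

```text
time: 70.38
tool_pos: [0.5526, 0.0918, 0.073]
ee_rot: [3.141, -0.0, 1.543]
wrist_force: [1.0, 0.5, -1.1]
width: 0.0418
finger_force: 30.0
```

Call:
servo_tool --commands '[0,0,0,0,0,0,0.055,0,0,0,0,0,0,0.055,0,0,-0.02,0,0,0,0.055,0,0,-0.07,0,0,0,0.055,-0.05,0.035,-0.12,0,0,0,0.094,-0.09,0.035,-0.12,0,0,0,0.094,-0.09,0.035,-0.12,0,0,0,0.094,-0.09,0.035,-0.12,0,0,0,0.094,-0.09,0.035,-0.12,0,0,0,0.094,-0.09,0.035,-0.12,0,0,0,0.094]'

```text
time: 71.62
tool_pos: [0.5846, 0.002, 0.1924]
ee_rot: [-3.141, -0.0, 1.545]
wrist_force: [-0.7, 0.1, -0.2]
width: 0.0939
finger_force: 0.0
```

Run:
```python
from h import *
for i in range(3): snap('wrist')
s=snap('wrist'); print(tool()[:3,3])
S=dict(red=(.5525,.0924),yellow=(.6225,.0904),green=(.554,.1505),blue=(.6237,.1487))
h=cv2.cvtColor(s['img'],cv2.COLOR_BGR2HSV)
for k in HS:
    # motif near expected place
    p=proj(s,[*S[k],.065])[0]; x,y=p.astype(int); r=22
    d=(s['img'][y-r:y+r,x-r:x+r].max(2)<48).astype(np.uint8)
    ys,xs=np.where(d); q=cv2.minAreaRect(np.c_[xs,ys].astype(np.float32)); c=np.array(q[0])+[x-r,y-r]
    w=atz(s,c,.065)[0]; print(k,len(xs),np.round(q[1],1),((w[:2]-S[k])*1000).round(1))
    for t in rects(s,k,.064): 
        if t[0][1]>0.02: print('   ',t[0].round(4),np.round(t[1],1),round(t[2],1))
b=cv2.inRange(h,(8,150,60),(20,255,255)); n,l,st,ce=cv2.connectedComponentsWithStats(b)
for i in range(1,n):
    if st[i,4]>12: print('orange',st[i],ce[i].round(1),atz(s,ce[i],.05)[0].round(4),atz(s,ce[i],.07)[0].round(4))
t=snap('top')
for k in ['bead_jar','brush','cup','pin']:
    for r in spotter.trace(k,t)[:1]:
        m=cv2.moments(r['region'].astype(np.uint8)); print(k,round(r['conf'],2),np.round(r['box']),round(m['m10']/m['m00'],1),round(m['m01']/m['m00'],1))
```

```text
[0.58496617 0.0013256  0.19284743]
red 585 [26. 27.] [ 0.6 -0.5]
    [0.554  0.0922] [46.4 52.4] 88.2
    [0.5016 0.1391] [36.8 45.1] -1.8
yellow 622 [24.7 25.5] [-0.1  0.2]
    [0.6209 0.0904] [46.6 52.4] 88.6
green 0 [0. 0.] [-15.7  16.3]
    [0.5552 0.1379] [33.2 46. ] -2.1
blue 0 [0. 0.] [-16.4  15.8]
    [0.622  0.1361] [33.2 46.9] -1.0
orange [114   1  50  31 833] [132.1  15.2] [0.4329 0.1534 0.05  ] [0.4431 0.1485 0.07  ]
orange [406  51  16   6  95] [413.4  53.5] [0.6598 0.1151 0.05  ] [0.655  0.1127 0.07  ]
orange [636 262   4   9  20] [638.2 266.6] [ 0.9007 -0.0853  0.05  ] [ 0.88   -0.0744  0.07  ]
orange [534 313   6   7  17] [536.6 316.2] [ 0.7976 -0.1356  0.05  ] [ 0.7837 -0.1214  0.07  ]
orange [107 317   5   9  18] [109.3 320.9] [ 0.3594 -0.1295  0.05  ] [ 0.3744 -0.1157  0.07  ]
orange [539 366   6   7  13] [541.4 368.5] [ 0.8151 -0.2035  0.05  ] [ 0.8    -0.1848  0.07  ]
orange [579 389  10   6  20] [584.  391.6] [ 0.8752 -0.2428  0.05  ] [ 0.8562 -0.2215  0.07  ]
bead_jar 0.69 [360. 152.  26.  25.] 370.7 165.4
brush 0.86 [452. 171.  18.  64.] 459.6 194.5
cup 0.57 [165. 264.  27.  25.] 179.2 275.7
pin 0.45 [196. 159. 114.  96.] 237.1 211.0
```

Call:
servo_tool --commands '[0.06,0,0,0,0,0,0.094,0.06,0,0,0,0,0,0.094,0.06,0,0,0,0,0,0.094,0.06,0,0,0,0,0,0.094,0.06,0,0,0,0,0,0.094]'

```text
time: 72.7
tool_pos: [0.5868, 0.0598, 0.193]
ee_rot: [3.142, 0.0, 1.542]
wrist_force: [-0.2, -0.3, -0.1]
width: 0.0938
finger_force: 0.0
```

Run:
```python
from h import *
for i in range(2): snap('wrist')
s=snap('wrist'); print(tool()[:3,3])
S=dict(red=(.5525,.0924),yellow=(.6225,.0904),green=(.554,.1505),blue=(.6237,.1487))
h=cv2.cvtColor(s['img'],cv2.COLOR_BGR2HSV)
for k in HS:
    p=proj(s,[*S[k],.065])[0]; x,y=p.astype(int); r=22
    d=(s['img'][y-r:y+r,x-r:x+r].max(2)<42).astype(np.uint8)
    ys,xs=np.where(d); q=cv2.minAreaRect(np.c_[xs,ys].astype(np.float32)); c=np.array(q[0])+[x-r,y-r]
    w=atz(s,c,.065)[0]; print(k,len(xs),np.round(q[1],1),((w[:2]-S[k])*1000).round(1))
    for t in rects(s,k,.05): 
        if t[0][1]>0.02: print('   ',t[0].round(4),np.round(t[1],1),round(t[2],1))
b=cv2.inRange(h,(8,150,60),(20,255,255)); n,l,st,ce=cv2.connectedComponentsWithStats(b)
for i in range(1,n):
    if st[i,4]>60: print('orange',st[i],ce[i].round(1),atz(s,ce[i],.05)[0].round(4),atz(s,ce[i],.07)[0].round(4))
# white line profile right of the pointer
for c in (425,440): print([(r,int(h[r,c,2])) for r in range(105,140)])
```

```text
[0.5867718  0.06018428 0.19299509]
red 504 [24.7 24. ] [ 0.3 -0.1]
    [0.5524 0.0925] [48.7 54.8] 88.3
    [0.4976 0.1436] [38.4 47.4] -2.3
yellow 537 [22.6 23.3] [0.  0.2]
    [0.6225 0.0908] [49.1 55.5] 88.3
green 785 [37.4 36. ] [ 0.  -0.2]
    [0.5539 0.1507] [48.5 55. ] 88.1
blue 673 [31.1 31.8] [-0.3 -0. ]
    [0.6243 0.1486] [48.2 55. ] 88.5
orange [ 123   85   47   29 1107] [145.2  98.7] [0.4374 0.1456 0.05  ] [0.4474 0.1451 0.07  ]
orange [402 118  16   6  88] [409.2 120.5] [0.6598 0.1198 0.05  ] [0.6551 0.121  0.07  ]
[(105, 64), (106, 63), (107, 61), (108, 60), (109, 60), (110, 62), (111, 63), (112, 63), (113, 63), (114, 64), (115, 64), (116, 63), (117, 63), (118, 68), (119, 83), (120, 91), (121, 88), (122, 73), (123, 64), (124, 62), (125, 64), (126, 61), (127, 65), (128, 60), (129, 61), (130, 88), (131, 106), (132, 105), (133, 108), (134, 107), (135, 105), (136, 108), (137, 107), (138, 108), (139, 106)]
[(105, 60), (106, 61), (107, 62), (108, 63), (109, 62), (110, 62), (111, 62), (112, 63), (113, 62), (114, 63), (115, 61), (116, 62), (117, 62), (118, 67), (119, 79), (120, 90), (121, 87), (122, 76), (123, 62), (124, 62), (125, 60), (126, 61), (127, 62), (128, 63), (129, 62), (130, 65), (131, 62), (132, 85), (133, 105), (134, 106), (135, 105), (136, 106), (137, 107), (138, 106), (139, 107)]
```

All four blocks are centred to within 0.5 mm. The pointer (row 120.5) lies on the line (row 120.4), the pin is parked, and the jar, brush and cup haven't moved. Handing in.

```bash
python3 -c "
from bench import close_job
print(close_job())"
```

```text
the job is handed in; nothing more can be done
None
```

I handed the job in after about 73 s: the pin is parked in the notch, the pointer is on the line, all four blocks are seated in their own sockets within about 0.5 mm, and the jar, brush and cup did not move; `close_job()` gave no verdict.

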